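Press a jack pad together on the shuttle press

TASK

Make up the jack pad for the tyre change. Bring the press's sliding carrier to its loading station, stack the kit squarely between the guide pins of the carrier (the thick rubber base first, then every spacer disc that is lying on the mat, then the aluminium top with its spigot up), push the carrier along the rail until it clicks into the station under the ram, pull the press lever down until the ram squeezes the pack firmly, let the lever come all the way up again, and bring the carrier with the finished pack back to the loading station, clicked in. Do not knock the glass ashtray aside or over.

Things in the scene. Friction and masses are not known exactly. Their poses are not given: they have to be found in the camera images.
- carrier (a joint): Travel of the carrier on its rail from the loading station towards the press, m: 0 = clicked in at loading (the rail's end on the robot's left), 0.210 = clicked in under the ram. End stops 12 mm beyond each station let it be pushed too far. A spring ball drops into a notch at each station and draws it in over the last 3 to 4 mm; about 9 N moves it into or out of a notch, 1 N in between.
- pocket (a point): Centre of the pocket floor on the carrier's flat top face, 60 mm above the table; z up, y along the rail away from the press, x across the rail. The carrier is an aluminium plate 90 mm across (x) and 168 mm along the rail (from y = -48 to +120 mm of this point). It carries four guide pins round the pocket and a knob.
- pin (a point): Top of one of the four round steel guide pins of the pocket: 8 mm diameter, tops rounded, 50 mm above the carrier's face, all on a circle of 33.5 mm radius about the pocket's centre, at 40 degrees either side of its +y and of its -y direction. 1.5 mm play round a 56 mm disc. Towards +x and -x the openings between pins are 43 mm wide, so fingers that close along x have room.
- carrier_knob (a point): Middle of the carrier's upright black cylindrical knob (22 mm diameter, 18 to 50 mm above the carrier's face; this point 36 mm above it), 105 mm from the pocket's centre along its +y, the side away from the press. Push or pull the carrier by it.
- load_station (a point): Where the pocket's centre stands when the carrier is clicked in at the loading station; axes as pocket.
- press_station (a point): Where the pocket's centre stands when the carrier is clicked in under the ram; axes as pocket.
- lever (a joint): Press lever, rad: 0 = up (its rest; a spring lifts it back there), grows as its knob is pulled down, 1.5 at most. 20 mm of ram travel per rad. With the ram free, 2 N at the knob starts it and 6 N brings it to the bottom; on the pack it stops, and each further newton at the knob gives about 9 N at the ram: 10 to 15 N in all at the knob is a firm squeeze.
- lever_knob (a point): Centre of the black ball knob (32 mm diameter) at the lever's end, 180 mm from the pivot; with the lever up it points to the robot, 38 degrees above level. It swings down in the upright plane through the pivot along its x axis. The lever is on the press's side away from the loading station.
- lever_pivot (a point): Pivot of the lever, 215 mm above the table; y is the pivot axis, -x points from the press towards the robot.
- ram: Ram of the green bench press: 25 mm square bar with a round foot of 30 mm diameter; origin at the centre of the foot's underside. Lever up, the foot is 70 mm above the carrier's face. The press head around it is 64 mm wide along the rail, from 165 to 265 mm above the table, and reaches 46 mm from the ram's axis towards the robot; the column begins 100 mm behind that axis.
- base: Base of the jack pad: black rubber disc with a ribbed edge, 56 mm diameter, 18 mm thick, lying flat on the grey mat at the start (mat 380 by 270 mm, 3 mm thick, on the table to the left of the rail). Origin at its centre, z along its axis.
- spacer1: Spacer disc, natural ivory-coloured nylon, 56 mm diameter, 8 mm thick, flat both sides with a small black centre mark. Origin at its centre. One to three spacers are there; they are alike and may be stacked in any order.
- spacer2: Spacer disc like spacer1 (absent in some runs).
- spacer3: Spacer disc like spacer1 (absent in some runs).
- cap: Top of the jack pad: aluminium disc, 56 mm diameter, 10 mm thick, with a round spigot on its upper face, 24 mm diameter and 8 mm high. Origin at the centre of the 10 mm disc, z towards the spigot.
- ashtray: Glass ashtray, 90 mm diameter, 30 mm high, standing on the far part of the mat; origin at the centre of its underside. Leave it alone.
There are look-alikes about, which are no part of the job. Leave any blue or yellow look-alike of the spacer3 alone.

How it is judged:
By the outcome, as a careful person would: the job done as asked, in the order asked, and still so for the second after the job is handed in, with the robot touching nothing.
Of spacer1, spacer2, spacer3 only 1 to 3 are there at a start; the rules pass over those that are not, and their reading is None.
At some moment in a run one of base, spacer1, spacer2, spacer3, cap may be knocked a few centimetres aside while the robot is not near it.
Once in a run the grip may slacken for a moment while it holds something.
It also fails if it takes over 210 s, if anything falls off the work surface, if the arm or the gripper's body presses on something with over 40 N, if the wrist force passes 120 N, or if a joint passes its speed limit or range.

ROBOT

A 6-joint arm with a two-finger parallel gripper is mounted at the origin on the work surface. World frame = base frame: x ahead of the robot, y to its left, z up, the work surface at z = 0. Lengths are in m, angles in rad, forces in N, time in s.
With the tool pointing down it reaches from about 0.275 to 0.75 m from the base axis. Payload 10.2 kg.
Tool frame: the origin (TCP) lies at the very end of the fingers, on their centre line; the grasp point (between the pads) lies 19 mm behind it; z points along the fingers, y is the line along which they close (so a half turn about z gives the same grasp; the last joint's range is limited). The gripper opens to 88 mm and grips with 3 to 60 N. Pads are 18 mm wide; open, the fingers measure 123 mm over their backs; the gripper's body (75 mm by 187 mm) begins 45 mm behind the grasp point.
Start: joints at [-1.476, 0.313, 1.498, -0, 1.331, -0.223], TCP at [0.164, -0.499, 0.21] pointing down, gripper open.
Joint ranges: [-2.94, 2.94], [-0.97, 2.17], [0.19, 2.56], [-1.23, 4.37], [0.02, 3.11], [-2.88, 2.88]. Speed limits (rad/s): [2.39, 2.39, 3.01, 3.14, 3.14, 3.14].

INTERFACE

Orientations are given as a unit quaternion [x, y, z, w].
In Python, from cell import ctrl gives the robot as it stands.
- The arm moves only by the shell command python3 -m creep 'ROWS' [FORCE]. ROWS is a JSON object of lists of equal length, an entry for each row: "slide": the shift along the tool's x, y, z in mm, a list of three; "angular": the turn, a rotation vector about the tool's x, y, z in rad, a list of three; "grip": the opening, from 0 (shut) to 1 (fully open). A call has 1 to 20 rows; each row is the pose to reach, as a shift and turn from the pose commanded when the call began, along the tool's axes at that moment; what a row does not reach only later rows make up. A row lasts 1/10 s, in which the tool goes at most 50 mm and 8.59 degrees, less where a joint would pass 70% of its speed; a pose out of reach is approached as far as the arm can. A call with a gripper value outside its range is refused whole. The fingers move at their own pace and stop on an object; FORCE is the grip in N (left out, the last holds). Time passes only in rows, so rows that repeat a pose let the fingers close. It gives the time, the measured TCP pose, the force, the opening and the grip force at its end, in the units of the state.
- ctrl.read_state(): the state, without advancing time (a new reading comes with each control period).
- ctrl.camera(name): name is "scene" or "side" or "wrist"; returns a dict with "img" (420x560x3 uint8, blue, green, red), "K" (3x3 intrinsics, pixels), "eye" and "attitude" of the camera in the world. Camera axes: x right, y down, z forward; pixel columns grow to the right and rows downward; lengths in m; the calibration is good to about 2 mm. A picture is of the moment at which its call begins. There is no depth.
- ctrl.close_job(): hands the job in; it is judged then, once.
The state is a dict: "time": time; "q": joint angles; "joint_vel": joint speeds; "effort": joint torques, N m; "eef_pos": TCP position; "tool_rot": TCP orientation; "ft_force": force on the tool from outside, world axes, zero at the start; "moment": the same for the moment, N m; "finger_gap": finger opening in m; "grasp_force": force on a finger pad.
Only numpy, scipy, OpenCV 4.12 (cv2) and the standard library are available. Lean on these libraries where they do the work, as an engineer would, in place of code of your own. Each camera call takes 0.05 s, during which the arm holds its last target. There are 200 camera calls.

## Working session

There is one attempt and no reset: what is moved stays moved. The work goes in short steps, Python scripts to look and compute and a shell command to move; the robot and the scene stay as the last step left them, time stands still between calls to the robot, and variables do not carry over. Pictures are saved under pics/ and viewed, at most 14 in all, crops included, and the job is handed in when it is done.

```bash
ls; mkdir -p pics
cat > h.py <<'E'
import numpy as np, cv2
from scipy.spatial.transform import Rotation as R
from cell import ctrl
def cam(name,f=None):
    c=ctrl.camera(name)
    if f: cv2.imwrite(f,c['img']); np.savez(f[:-4]+'.npz',K=c['K'],eye=c['eye'],att=c['attitude'])
    return c
def rot(a):
    a=np.array(a); return a if a.shape==(3,3) else R.from_quat(a).as_matrix()
def onz(f,px,z):
    "pixel (u,v) of saved picture f -> world point at height z"
    d=np.load(f[:-4]+'.npz'); r=rot(d['att'])@np.linalg.solve(d['K'],[px[0],px[1],1.]); e=d['eye']
    return e+r*(z-e[2])/r[2]
def ray(f,px):
    d=np.load(f[:-4]+'.npz'); r=rot(d['att'])@np.linalg.solve(d['K'],[px[0],px[1],1.]); return d['eye'],r/np.linalg.norm(r)
def tri(*obs):
    A=np.zeros((3,3));b=np.zeros(3)
    for f,p in obs:
        e,r=ray(f,p);M=np.eye(3)-np.outer(r,r);A+=M;b+=M@e
    return np.linalg.solve(A,b)
def proj(f,P):
    d=np.load(f[:-4]+'.npz'); p=d['K']@(rot(d['att']).T@(np.array(P)-d['eye'])); return p[:2]/p[2]
def st():
    s=ctrl.read_state(); print({k:np.round(s[k],4).tolist() for k in ('time','q','eef_pos','tool_rot','ft_force','finger_gap','grasp_force')}); return s
def to(P,yaw=None):
    "shift in tool mm to bring TCP to P"
    s=ctrl.read_state(); M=R.from_quat(s['tool_rot']).as_matrix()
    return np.round(M.T@(np.array(P)-s['eef_pos'])*1000,1)
E
python3 - <<'E'
from h import *
s=st(); print(R.from_quat(s['tool_rot']).as_matrix().round(3))
for n in('scene','side','wrist'):
    c=cam(n,f'pics/{n}0.png'); print(n,c['K'].round(0).tolist(),np.round(c['eye'],3),np.round(c['attitude'],3).tolist())
E
```

```text
pics
{'time': 0.0, 'q': [-1.4764, 0.3134, 1.4984, -0.0, 1.331, -0.2234], 'eef_pos': [0.164, -0.4984, 0.2097], 'tool_rot': [0.9874, 0.1582, 0.0, -0.0006], 'ft_force': [-0.5727, 0.2784, 0.0877], 'finger_gap': 0.0881, 'grasp_force': 0.0}
[[ 0.95   0.312 -0.   ]
 [ 0.312 -0.95   0.001]
 [ 0.    -0.001 -1.   ]]
scene [[461.0, 0.0, 274.0], [0.0, 461.0, 210.0], [0.0, 0.0, 1.0]] [1.567 0.131 0.957] [0.615, 0.641, -0.335, -0.316]
side [[502.0, 0.0, 286.0], [0.0, 502.0, 210.0], [0.0, 0.0, 1.0]] [0.373 0.978 1.213] [-0.071, 0.929, -0.361, 0.028]
wrist [[308.0, 0.0, 281.0], [0.0, 308.0, 214.0], [0.0, 0.0, 1.0]] [ 0.235 -0.474  0.384] [0.801, -0.58, -0.086, 0.118]
```

View pics/scene0.png

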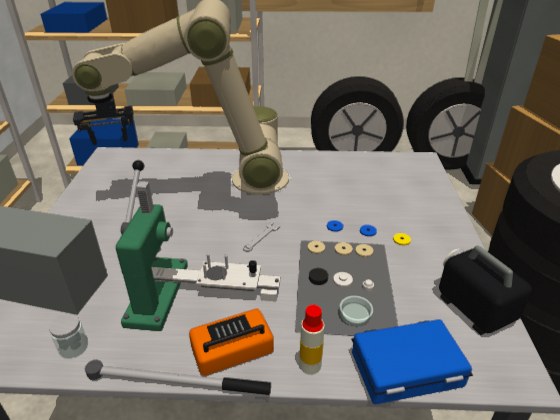

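View pics/side0.png

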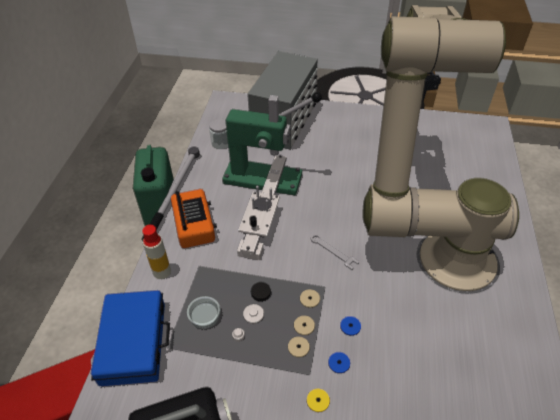

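The scene camera shows these candidates:
- **Spacers:** ivory discs at scene (316,247), (343,249) and (364,250). The blue ones at (335,226) and (368,230) and the yellow one at (402,239) are look-alikes.
- **Base:** black disc at (318,276).
- **Cap:** (343,279), or the smaller part at (368,284).
- **Ashtray:** (356,311).

I'll check these in an enlarged crop.

Run:
```python
import cv2,numpy as np
a=cv2.imread('pics/scene0.png')[205:330,290:420]; a=cv2.resize(a,None,fx=4,fy=4,interpolation=cv2.INTER_CUBIC)
b=cv2.imread('pics/side0.png')[270:370,180:330]; b=cv2.resize(b,None,fx=4,fy=4,interpolation=cv2.INTER_CUBIC)
cv2.imwrite('pics/a.png',a);cv2.imwrite('pics/b.png',b)
a=cv2.imread('pics/scene0.png')[150:300,110:290]; cv2.imwrite('pics/c.png',cv2.resize(a,None,fx=4,fy=4,interpolation=cv2.INTER_CUBIC))
```

```text
(no output)
```

View pics/b.png

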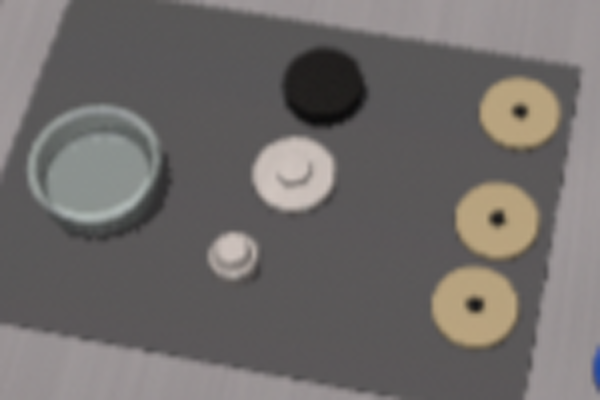

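View pics/c.png

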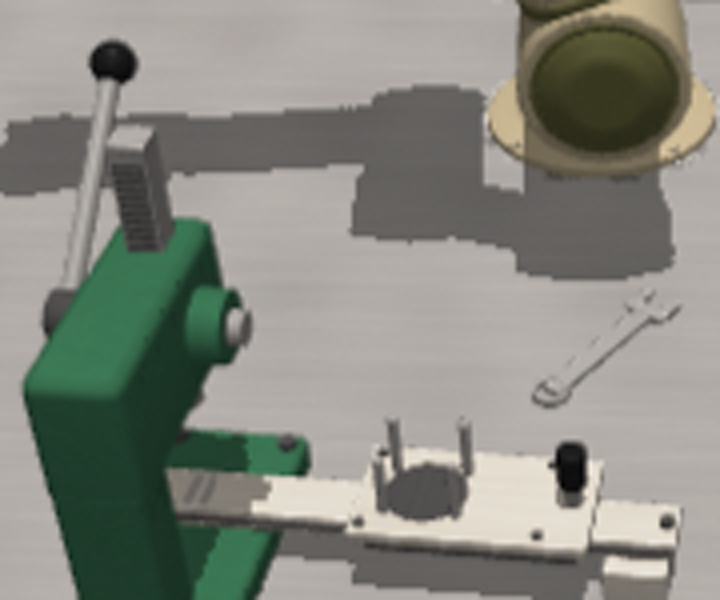

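The 56 mm aluminium disc with its spigot up is at crop (295,172), so that is the cap. The small part at (233,254) is a decoy. The ivory marks are at (520,111), (497,218) and (475,305), and the black base is at (323,83). The carrier's pins and knob show in the other crop and it isn't quite at the rail end. I'll check the same parts in the scene crop for triangulation.

View pics/a.png

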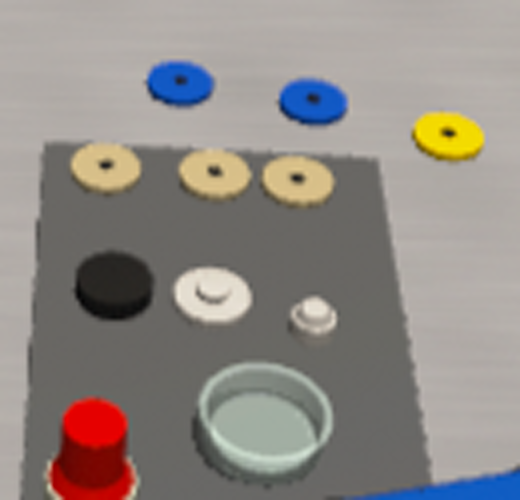

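Run:
```python
import cv2
a=cv2.imread('pics/side0.png')[80:260,200:350]; cv2.imwrite('pics/d.png',cv2.resize(a,None,fx=3.3,fy=3.3,interpolation=cv2.INTER_CUBIC))
```

```text
(no output)
```

View pics/d.png

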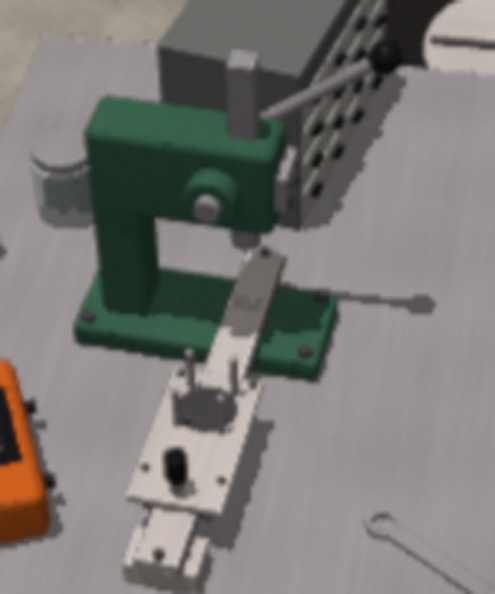

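Run:
```python
from h import *
S='pics/scene0.png';D='pics/side0.png'
a=lambda u,v:(S,(290+u/4-.4,205+v/4-.4)); b=lambda u,v:(D,(180+u/4-.4,270+v/4-.4))
c=lambda u,v:(S,(110+u/4-.4,150+v/4-.4)); d=lambda u,v:(D,(200+u/3.3-.4,80+v/3.3-.4))
for n,o in dict(s1=(a(106,164),b(520,111)),s2=(a(214,171),b(497,218)),s3=(a(297,178),b(475,305)),base=(a(115,274),b(323,80)),cap=(a(212,286),b(294,168)),
 cknobtop=(c(571,447),d(176,453)),lknob=(c(112,61),d(385,57)),pinA=(c(393,420),d(234,360)),pinB=(c(378,458),d(189,352)),
 railend=(c(667,521),d(158,554)),ash=(a(262,375),b(96,130)),cornR=(c(590,552),d(129,498)),cornN=(c(604,462),d(219,515)),ramfoot=(c(186,437),d(246,240)), railfar=(c(667,521),d(265,253))).items():
    p=tri(*o); print(n,p.round(4),*[ (proj(f,p)-x).round(1) for f,x in o])
```

```text
s1 [0.4232 0.2073 0.0112] [0.2 0.2] [ 0.2 -0.2]
s2 [0.4283 0.2928 0.0108] [0.2 0.2] [ 0.2 -0.3]
s3 [0.4343 0.3578 0.0105] [0.3 0.2] [ 0.2 -0.3]
base [0.5625 0.2096 0.0219] [0.3 0.2] [ 0.2 -0.3]
cap [0.5693 0.2803 0.0187] [0.3 0.3] [ 0.3 -0.4]
cknobtop [0.6174 0.0222 0.1109] [0.1 0.1] [ 0.  -0.1]
lknob [ 0.4756 -0.2985  0.3264] [0.3 0.4] [ 0.2 -0.5]
pinA [ 0.5876 -0.1061  0.1055] [0.1 0.1] [ 0.  -0.1]
pinB [ 0.6308 -0.1087  0.1079] [0.2 0.2] [ 0.1 -0.3]
railend [0.6232 0.0886 0.0487] [0.2 0.2] [ 0.2 -0.2]
ash [0.6984 0.2989 0.0626] [-0. -0.] [-0.  0.]
cornR [0.6615 0.0364 0.056 ] [-0.2 -0.2] [-0.1  0.2]
cornN [0.5754 0.0421 0.0583] [0.5 0.5] [ 0.4 -0.6]
ramfoot [ 0.606  -0.255   0.1116] [-2.5 -2.8] [-1.4  2.9]
railfar [0.6224 0.0093 0.1953] [-30.1 -41.4] [-29.2  37.2]
```

Triangulated heights match the text. Next I'll find the ram axis, which gives the stations, and the moves needed.

Run:
```python
from h import *
S='pics/scene0.png';D='pics/side0.png'
c=lambda u,v:(S,(110+u/4-.4,150+v/4-.4)); d=lambda u,v:(D,(200+u/3.3-.4,80+v/3.3-.4))
for n,o in dict(ramtop=(c(135,134),d(243,57)),boss=(c(240,326),d(206,206))).items():
    p=tri(*o); print(n,p.round(4),*[ (proj(f,p)-x).round(1) for f,x in o])
y=np.array([.063,.998,0]);ram=tri(c(135,134),d(243,57)); ram[2]=.06
print('load',(ram+.21*y).round(4)); 
s=ctrl.read_state(); print(to([0.6174,0.0222,0.19]), to([.45,-.1,.25]))
```

```text
ramtop [ 0.5988 -0.2457  0.3471] [-0.2 -0.2] [-0.1  0.2]
boss [ 0.6266 -0.1907  0.2177] [-0.1 -0.1] [-0.   0.1]
load [ 0.612  -0.0362  0.06  ]
[ 593.4 -353.    20.3] [ 396.2 -289.2  -39.8]
```

Ram axis is at about (0.599,-0.246), so the carrier stands about 46 mm short of the loading station. First move: swing clear of the lever and turn so the fingers close along the pocket's x.

```bash
python3 -m creep '{"slide":[[326,-364,-40],[326,-364,-40],[326,-364,-40],[326,-364,-40],[326,-364,-40],[326,-364,-40],[326,-364,-40],[326,-364,-40],[326,-364,-40],[326,-364,-40],[326,-364,-40],[326,-364,-40],[326,-364,-40],[326,-364,-40],[326,-364,-40],[326,-364,-40],[326,-364,-40],[326,-364,-40]],"angular":[[0,0,-1.19],[0,0,-1.19],[0,0,-1.19],[0,0,-1.19],[0,0,-1.19],[0,0,-1.19],[0,0,-1.19],[0,0,-1.19],[0,0,-1.19],[0,0,-1.19],[0,0,-1.19],[0,0,-1.19],[0,0,-1.19],[0,0,-1.19],[0,0,-1.19],[0,0,-1.19],[0,0,-1.19],[0,0,-1.19]],"grip":[1,1,1,1,1,1,1,1,1,1,1,1,1,1,1,1,1,1]}' 20
python3 - <<'E'
from h import *
s=st(); print(R.from_quat(s['tool_rot']).as_matrix().round(3)); print(to([0.6174,0.0222,0.19]))
E
```

```text
time: 1.95
eef_pos: [0.3599, -0.0512, 0.2502]
tool_rot: [0.729, 0.684, 0.0, 0.0]
ft_force: [-0.1, -0.2, -0.4]
finger_gap: 0.088
grasp_force: 0.0
{'time': 1.95, 'q': [-0.467, -0.0889, 1.8458, 0.0, 1.3847, -0.4036], 'eef_pos': [0.3599, -0.0512, 0.2502], 'tool_rot': [0.7292, 0.6844, 0.0, 0.0], 'ft_force': [-0.1009, -0.184, -0.3667], 'finger_gap': 0.088, 'grasp_force': 0.0}
[[ 0.063  0.998  0.   ]
 [ 0.998 -0.063  0.   ]
 [ 0.     0.    -1.   ]]
[ 89.6 252.3  60.2]
```

```bash
python3 -m creep '{"slide":[[90,252,0],[90,252,0],[90,252,0],[90,252,0],[90,252,0],[90,252,0],[90,252,0],[90,252,40],[90,252,80],[90,252,120],[90,252,150],[90,252,168],[90,252,168],[90,252,168],[90,252,168]],"angular":[[0,0,0],[0,0,0],[0,0,0],[0,0,0],[0,0,0],[0,0,0],[0,0,0],[0,0,0],[0,0,0],[0,0,0],[0,0,0],[0,0,0],[0,0,0],[0,0,0],[0,0,0]],"grip":[1,1,1,1,1,1,1,1,1,1,1,1,1,1,1]}' 30
python3 -m creep '{"slide":[[0,0,0],[0,0,0],[0,0,0],[0,0,0],[0,0,0],[0,0,0],[0,0,0],[0,0,0],[0,0,0],[0,0,0],[0,0,0],[0,0,0]],"angular":[[0,0,0],[0,0,0],[0,0,0],[0,0,0],[0,0,0],[0,0,0],[0,0,0],[0,0,0],[0,0,0],[0,0,0],[0,0,0],[0,0,0]],"grip":[0,0,0,0,0,0,0,0,0,0,0,0]}' 30
python3 - <<'E'
from h import *
st(); cam('wrist','pics/w1.png')
E
```

```text
time: 3.45
eef_pos: [0.6177, 0.0226, 0.084]
tool_rot: [0.729, 0.684, 0.001, 0.001]
ft_force: [0.5, -0.9, 0.7]
finger_gap: 0.0881
grasp_force: 0.0
time: 4.65
eef_pos: [0.6171, 0.0229, 0.0822]
tool_rot: [0.729, 0.684, 0.0, -0.0]
ft_force: [0.9, -0.5, -0.4]
finger_gap: 0.0004
grasp_force: 0.0
{'time': 4.65, 'q': [-0.1524, 0.6314, 1.3574, 0.0, 1.1529, -0.0894], 'eef_pos': [0.6171, 0.0229, 0.0822], 'tool_rot': [0.729, 0.6845, 0.0, -0.0], 'ft_force': [0.9269, -0.5259, -0.3754], 'finger_gap': 0.0004, 'grasp_force': 0.0}
```

View pics/w1.png

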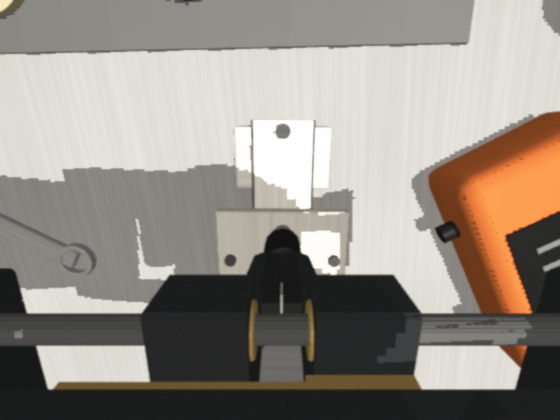

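The wrist view shows the fingers closed on nothing, with the knob just ahead (+y) at pixel (281,236). Working out where it is now.

Run:
```python
from h import *
f='pics/w1.png'
print('knobtop',onz(f,(282,238),.11).round(4),'edge corners',onz(f,(217,211),.06).round(4),onz(f,(348,212),.06).round(4),'tip proj',proj(f,[.6171,.0229,.0822]).round(0),proj(f,[.617,.0229,.11]).round(0))
c=cam('side','pics/s1.png'); c=cam('scene','pics/c1.png')
a=cv2.imread('pics/s1.png')[160:270,225:325]; b=cv2.imread('pics/c1.png')[200:310,190:290]
cv2.imwrite('pics/e.png',np.hstack([cv2.resize(x,(400,440),interpolation=cv2.INTER_CUBIC) for x in(a,b)]))
```

```text
knobtop [0.6184 0.0415 0.11  ] edge corners [0.5752 0.0439 0.06  ] [0.6624 0.0377 0.06  ] tip proj [282. 250.] [282. 271.]
```

View pics/e.png

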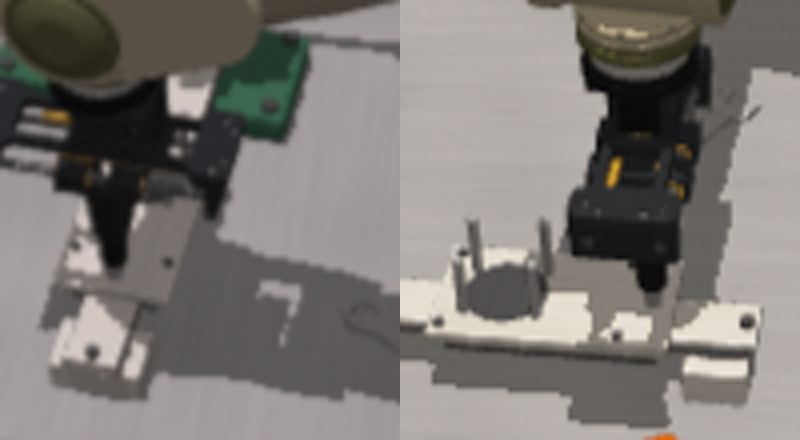

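Fingers and knob overlap in this view and the carrier hasn't moved, so I can't tell them apart. I'll open, lift and look straight at the knob.

```bash
python3 -m creep '{"slide":[[0,0,0],[0,0,0],[0,0,0],[0,0,0],[0,0,0],[0,0,-30],[0,0,-60],[0,0,-90],[0,0,-90],[0,0,-90]],"angular":[[0,0,0],[0,0,0],[0,0,0],[0,0,0],[0,0,0],[0,0,0],[0,0,0],[0,0,0],[0,0,0],[0,0,0]],"grip":[1,1,1,1,1,1,1,1,1,1]}' 30
python3 - <<'E'
from h import *
st(); cam('wrist','pics/w2.png'); print(proj('pics/w2.png',[.6174,.0222,.11]),proj('pics/w2.png',[.6174,.0222,.06]))
E
```

```text
time: 5.8
eef_pos: [0.6171, 0.0229, 0.1722]
tool_rot: [0.729, 0.685, 0.0, 0.0]
ft_force: [-0.1, 0.6, -1.1]
finger_gap: 0.0784
grasp_force: 0.0
{'time': 5.8, 'q': [-0.1524, 0.5461, 1.2525, -0.0, 1.3426, -0.0894], 'eef_pos': [0.6171, 0.0229, 0.1722], 'tool_rot': [0.729, 0.6845, 0.0001, 0.0002], 'ft_force': [-0.1236, 0.5552, -1.0788], 'finger_gap': 0.0784, 'grasp_force': 0.0}
[281.9496646  219.64662128] [281.80133715 203.6674918 ]
```

View pics/w2.png

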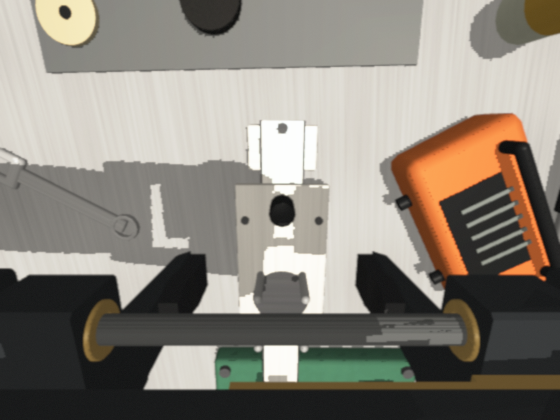

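Run:
```python
from h import *
P=[.6171,.0229,.0822]
print(proj('pics/s1.png',P),proj('pics/c1.png',P)); print(tri(('pics/s1.png',(254.2,226)),('pics/c1.png',(253.5,272.5))))
d=np.load('pics/w2.npz'); M=R.from_quat(ctrl.read_state()['tool_rot']).as_matrix(); print('cam in tool',M.T@(d['eye']-np.array([.6171,.0229,.1722])), (M.T@rot(d['att'])).round(3))
```

```text
[253.4886492 223.3754298] [253.0211298 269.1242489]
[0.61600597 0.02305075 0.0693487 ]
cam in tool [ 0.07607862 -0.00067096 -0.17469038] [[ 0.    -0.957 -0.29 ]
 [ 1.    -0.     0.002]
 [-0.002 -0.29   0.957]]
```

The finger tips in this picture start at row 253. Their depth works out around 28 mm nearer than the nominal TCP, and that would explain closing above the knob. I'll check the tip length by touching the carrier plate gently with closed fingers, away from knob and pocket.

```bash
python3 -m creep '{"slide":[[-50,0,0],[-50,0,0],[-50,0,0],[-50,0,0],[-50,0,0],[-50,0,0],[-50,0,20],[-50,0,50],[-50,0,75],[-50,0,90],[-50,0,95],[-50,0,100],[-50,0,102],[-50,0,104],[-50,0,104],[-50,0,104]],"angular":[[0,0,0],[0,0,0],[0,0,0],[0,0,0],[0,0,0],[0,0,0],[0,0,0],[0,0,0],[0,0,0],[0,0,0],[0,0,0],[0,0,0],[0,0,0],[0,0,0],[0,0,0],[0,0,0]],"grip":[0,0,0,0,0,0,0,0,0,0,0,0,0,0,0,0]}' 30
python3 -m creep '{"slide":[[0,0,1],[0,0,2],[0,0,3],[0,0,4],[0,0,5],[0,0,5],[0,0,5]],"angular":[[0,0,0],[0,0,0],[0,0,0],[0,0,0],[0,0,0],[0,0,0],[0,0,0]],"grip":[0,0,0,0,0,0,0]}' 30
python3 -m creep '{"slide":[[0,0,1],[0,0,2],[0,0,3],[0,0,4],[0,0,4],[0,0,4]],"angular":[[0,0,0],[0,0,0],[0,0,0],[0,0,0],[0,0,0],[0,0,0]],"grip":[0,0,0,0,0,0]}' 30
```

```text
time: 7.45
eef_pos: [0.6142, -0.027, 0.0686]
tool_rot: [0.729, 0.684, 0.0, 0.0]
ft_force: [1.0, -0.2, 0.4]
finger_gap: 0.0002
grasp_force: 0.0
time: 8.15
eef_pos: [0.614, -0.027, 0.0632]
tool_rot: [0.729, 0.684, 0.0, 0.0]
ft_force: [0.2, -0.2, 0.2]
finger_gap: 0.0005
grasp_force: 0.0
time: 8.75
eef_pos: [0.614, -0.0271, 0.0592]
tool_rot: [0.729, 0.684, -0.0, -0.0]
ft_force: [0.1, -0.5, -0.2]
finger_gap: 0.0006
grasp_force: 0.0
```

```bash
python3 -m creep '{"slide":[[0,0,1],[0,0,2],[0,0,3],[0,0,4],[0,0,5],[0,0,6],[0,0,7],[0,0,8],[0,0,8],[0,0,8]],"angular":[[0,0,0],[0,0,0],[0,0,0],[0,0,0],[0,0,0],[0,0,0],[0,0,0],[0,0,0],[0,0,0],[0,0,0]],"grip":[0,0,0,0,0,0,0,0,0,0]}' 30
python3 -m creep '{"slide":[[0,0,1],[0,0,2],[0,0,3],[0,0,4],[0,0,4],[0,0,4]],"angular":[[0,0,0],[0,0,0],[0,0,0],[0,0,0],[0,0,0],[0,0,0]],"grip":[0,0,0,0,0,0]}' 30
python3 - <<'E'
from h import *
c=cam('side','pics/s2.png'); c=cam('scene','pics/c2.png')
a=cv2.imread('pics/s2.png')[140:250,225:325]; b=cv2.imread('pics/c2.png')[200:310,190:290]
cv2.imwrite('pics/e2.png',np.hstack([cv2.resize(x,(400,440),interpolation=cv2.INTER_CUBIC) for x in(a,b)]))
P=ctrl.read_state()['eef_pos']; print(P, (proj('pics/s2.png',P)-[225,140])*4,(proj('pics/c2.png',P)-[190,200])*4+[400,0])
E
```

```text
time: 9.75
eef_pos: [0.614, -0.027, 0.0512]
tool_rot: [0.729, 0.684, 0.0, -0.0]
ft_force: [0.4, 1.0, 1.4]
finger_gap: 0.0006
grasp_force: 0.0
time: 10.35
eef_pos: [0.614, -0.027, 0.0472]
tool_rot: [0.729, 0.684, -0.0, -0.0]
ft_force: [-0.1, -0.2, 0.4]
finger_gap: 0.0004
grasp_force: 0.0
[ 0.61403944 -0.02703781  0.04729275] [132.53873611 315.37881929] [583.82764543 308.35571457]
```

View pics/e2.png

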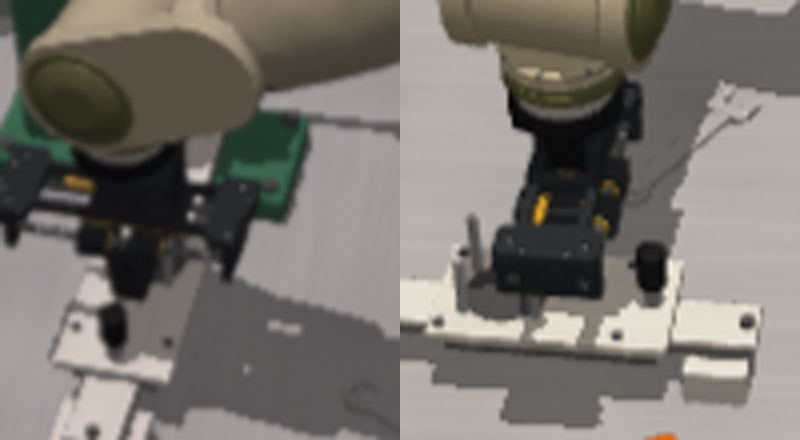

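Still no contact at 0.047, so the real tips sit more than 13 mm above the reported TCP. The body is getting close to the pins, so I'll do the touch on a clear patch of mat instead.

```bash
python3 -m creep '{"slide":[[0,0,-40],[0,0,-85],[30,-15,-85],[80,-40,-85],[130,-66,-85],[180,-90,-85],[230,-116,-85],[269,-136,-85],[269,-136,-85],[269,-136,-40],[269,-136,0],[269,-136,20],[269,-136,28],[269,-136,30],[269,-136,30],[269,-136,30]],"angular":[[0,0,0],[0,0,0],[0,0,0],[0,0,0],[0,0,0],[0,0,0],[0,0,0],[0,0,0],[0,0,0],[0,0,0],[0,0,0],[0,0,0],[0,0,0],[0,0,0],[0,0,0],[0,0,0]],"grip":[0,0,0,0,0,0,0,0,0,0,0,0,0,0,0,0]}' 30
python3 -m creep '{"slide":[[0,0,2],[0,0,4],[0,0,6],[0,0,8],[0,0,10],[0,0,11],[0,0,11],[0,0,11]],"angular":[[0,0,0],[0,0,0],[0,0,0],[0,0,0],[0,0,0],[0,0,0],[0,0,0],[0,0,0]],"grip":[0,0,0,0,0,0,0,0]}' 30
python3 -m creep '{"slide":[[0,0,1],[0,0,2],[0,0,3],[0,0,4],[0,0,4],[0,0,4]],"angular":[[0,0,0],[0,0,0],[0,0,0],[0,0,0],[0,0,0],[0,0,0]],"grip":[0,0,0,0,0,0]}' 30
```

```text
time: 12.05
eef_pos: [0.496, 0.2502, 0.0185]
tool_rot: [0.729, 0.684, 0.001, 0.001]
ft_force: [0.8, 0.1, -0.7]
finger_gap: 0.0
grasp_force: 0.0
time: 12.85
eef_pos: [0.4952, 0.25, 0.0062]
tool_rot: [0.729, 0.684, 0.0, -0.0]
ft_force: [0.4, 0.2, -0.1]
finger_gap: -0.0001
grasp_force: 0.0
time: 13.45
eef_pos: [0.4952, 0.25, 0.0022]
tool_rot: [0.729, 0.684, -0.0, -0.0]
ft_force: [0.1, 0.3, 0.2]
finger_gap: 0.0006
grasp_force: 0.0
```

```bash
python3 -m creep '{"slide":[[0,0,1],[0,0,2],[0,0,3],[0,0,4],[0,0,5],[0,0,6],[0,0,7],[0,0,8],[0,0,9],[0,0,10],[0,0,11],[0,0,12]],"angular":[[0,0,0],[0,0,0],[0,0,0],[0,0,0],[0,0,0],[0,0,0],[0,0,0],[0,0,0],[0,0,0],[0,0,0],[0,0,0],[0,0,0]],"grip":[0,0,0,0,0,0,0,0,0,0,0,0]}' 30
python3 -m creep '{"slide":[[0,0,1],[0,0,2],[0,0,3],[0,0,4],[0,0,5]],"angular":[[0,0,0],[0,0,0],[0,0,0],[0,0,0],[0,0,0]],"grip":[0,0,0,0,0]}' 30
python3 - <<'E'
from h import *
c=cam('wrist','pics/w3.png'); st()
E
```

```text
time: 14.65
eef_pos: [0.4952, 0.25, -0.0098]
tool_rot: [0.729, 0.684, 0.0, 0.0]
ft_force: [-0.1, -0.5, -0.4]
finger_gap: 0.0006
grasp_force: 0.0
time: 15.15
eef_pos: [0.4952, 0.25, -0.0149]
tool_rot: [0.729, 0.684, 0.0, -0.0]
ft_force: [-0.7, 0.5, 0.5]
finger_gap: 0.0011
grasp_force: 0.0
{'time': 15.2, 'q': [0.2563, 0.6522, 1.6287, 0.0, 0.8609, 0.3193], 'eef_pos': [0.4951, 0.25, -0.015], 'tool_rot': [0.729, 0.6845, -0.0001, -0.0001], 'ft_force': [-0.1523, 0.2073, -0.7406], 'finger_gap': 0.0003, 'grasp_force': 0.0}
```

View pics/w3.png

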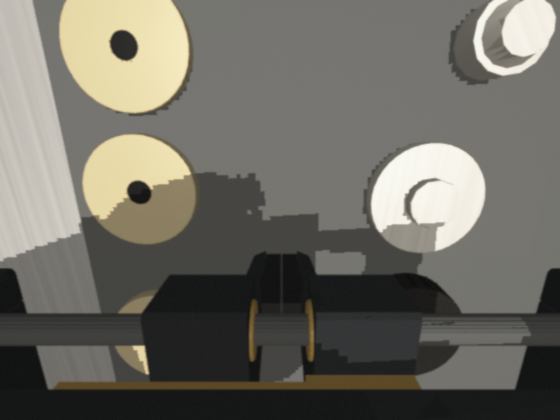

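The closed tips start at row 253 and still cast a shadow gap on the mat. Spacer 2 is at (139,192) and the cap at (432,200). I'll continue down to contact.

```bash
python3 - <<'E'
from h import *
for n,P in dict(s3=[.4343,.3578,.011],s2=[.4283,.2928,.011],cap=[.5693,.2803,.021]).items(): print(n,proj('pics/w3.png',P).round(1))
E
python3 -m creep '{"slide":[[0,0,1],[0,0,2],[0,0,3],[0,0,4],[0,0,5]],"angular":[[0,0,0],[0,0,0],[0,0,0],[0,0,0],[0,0,0]],"grip":[0,0,0,0,0]}' 30 | grep -E "eef|ft"
python3 -m creep '{"slide":[[0,0,1],[0,0,2],[0,0,3]],"angular":[[0,0,0],[0,0,0],[0,0,0]],"grip":[0,0,0]}' 30 | grep -E "eef|ft"
```

```text
s3 [127.4  54.3]
s2 [142.5 199.3]
cap [435.1 212. ]
eef_pos: [0.4952, 0.25, -0.0199]
ft_force: [0.3, 1.0, -0.8]
eef_pos: [0.4952, 0.25, -0.0228]
ft_force: [-0.5, -0.4, -0.4]
```

```bash
for i in 1; do python3 -m creep '{"slide":[[0,0,1],[0,0,2],[0,0,2]],"angular":[[0,0,0],[0,0,0],[0,0,0]],"grip":[0,0,0]}' 30 | grep -E "eef|ft"
python3 -m creep '{"slide":[[0,0,1],[0,0,2],[0,0,2]],"angular":[[0,0,0],[0,0,0],[0,0,0]],"grip":[0,0,0]}' 30 | grep -E "eef|ft"
python3 -m creep '{"slide":[[0,0,1],[0,0,2],[0,0,2]],"angular":[[0,0,0],[0,0,0],[0,0,0]],"grip":[0,0,0]}' 30 | grep -E "eef|ft"; done
```

```text
eef_pos: [0.4951, 0.25, -0.0249]
ft_force: [-0.1, -0.2, -0.4]
eef_pos: [0.4953, 0.25, -0.0251]
ft_force: [-7.9, -3.0, 18.6]
eef_pos: [0.4953, 0.2501, -0.0252]
ft_force: [-16.4, -5.7, 39.7]
```

Contact at -0.025 over the 3 mm mat, so the tips are 28 mm above the reported TCP. From here on tip z = eef z + 0.028. The gripper body may also be nearer the tips than stated, so I'll estimate where its underside is.

```bash
python3 - <<'E'
from h import *
M=np.array([[.063,.998,0],[.998,-.063,0],[0,0,-1]])
P=np.array([.614,-.027,.0472])
for f,off in(('pics/c2.png',[190,200]),):
  for z in(.111,.125,.139):
    for xx in (.0935,.06):
      print(z,xx,[(((proj(f,P*[1,1,0]+[0,0,z]+M@[sx,xx,0])-off)*4+[400,0])).round(0).tolist() for sx in(-.0375,.0375)])
# wrist: row of body's bottom leading edge (tool x=+.0375) 
w='pics/w1.png';P=np.array([.6171,.0229,.0822])
for h in (.02,.036,.05,.064,.08,.09): print(h,[proj(w,P+[0,0,h]+M@[x,.0935,0]).round(0).tolist() for x in(.0375,0.009)])
E
python3 -m creep '{"slide":[[0,0,-4],[0,0,-40],[0,0,-80],[0,0,-130],[0,0,-175],[0,0,-175]],"angular":[[0,0,0],[0,0,0],[0,0,0],[0,0,0],[0,0,0],[0,0,0]],"grip":[1,1,1,1,1,1]}' 30
```

```text
0.111 0.0935 [[496.0, 332.0], [610.0, 340.0]]
0.111 0.06 [[507.0, 297.0], [619.0, 304.0]]
0.125 0.0935 [[495.0, 316.0], [609.0, 325.0]]
0.125 0.06 [[505.0, 281.0], [618.0, 289.0]]
0.139 0.0935 [[493.0, 300.0], [608.0, 309.0]]
0.139 0.06 [[504.0, 265.0], [617.0, 273.0]]
0.02 [[463.0, 198.0], [454.0, 249.0]]
0.036 [[482.0, 207.0], [471.0, 262.0]]
0.05 [[502.0, 216.0], [489.0, 276.0]]
0.064 [[528.0, 226.0], [512.0, 293.0]]
0.08 [[565.0, 242.0], [544.0, 317.0]]
0.09 [[594.0, 255.0], [569.0, 335.0]]
time: 17.5
eef_pos: [0.4978, 0.2508, 0.1523]
tool_rot: [0.729, 0.685, 0.005, 0.003]
ft_force: [0.0, -0.2, -0.6]
finger_gap: 0.0461
grasp_force: 0.0
```

The picture puts the body about 92 to 100 mm above the nominal TCP, so the whole tool is shifted by the same 28 mm and its proportions are as stated. Next, turn 90° and grip the knob along the rail. That drives it positively and also measures its y.

```bash
python3 -m creep '{"slide":[[0,0,0],[0,0,0],[0,0,0],[0,0,0],[0,0,0],[0,0,0],[0,0,0],[0,0,0],[0,0,0],[0,0,0],[0,0,0],[0,0,0],[0,0,0]],"angular":[[0,0,0.15],[0,0,0.3],[0,0,0.45],[0,0,0.6],[0,0,0.75],[0,0,0.9],[0,0,1.05],[0,0,1.2],[0,0,1.35],[0,0,1.5],[0,0,1.571],[0,0,1.571],[0,0,1.571]],"grip":[0.8,0.8,0.8,0.8,0.8,0.8,0.8,0.8,0.8,0.8,0.8,0.8,0.8]}' 30
python3 - <<'E'
from h import *
s=st(); print(R.from_quat(s['tool_rot']).as_matrix().round(3)); print(to([0.6174,0.0222,0.15]),to([0.6174,0.0222,0.054]))
E
```

```text
time: 18.8
eef_pos: [0.495, 0.2499, 0.1456]
tool_rot: [1.0, -0.031, -0.0, 0.0]
ft_force: [-0.2, -0.6, -0.1]
finger_gap: 0.0702
grasp_force: 0.0
{'time': 18.8, 'q': [0.2563, 0.4342, 1.4993, -0.0, 1.209, 1.8882], 'eef_pos': [0.495, 0.2499, 0.1456], 'tool_rot': [0.9995, -0.0305, -0.0004, 0.0001], 'ft_force': [-0.1737, -0.5713, -0.1396], 'finger_gap': 0.0702, 'grasp_force': 0.0}
[[ 0.998 -0.061 -0.001]
 [-0.061 -0.998 -0.   ]
 [-0.001  0.    -1.   ]]
[136.1 219.8  -4.4] [136.2 219.8  91.6]
```

```bash
python3 -m creep '{"slide":[[30,48,-5],[60,97,-5],[90,145,-5],[120,193,-5],[136,220,-5],[136,220,-5],[136,220,-5],[136,220,30],[136,220,65],[136,220,85],[136,220,91],[136,220,91],[136,220,91]],"angular":[[0,0,0],[0,0,0],[0,0,0],[0,0,0],[0,0,0],[0,0,0],[0,0,0],[0,0,0],[0,0,0],[0,0,0],[0,0,0],[0,0,0],[0,0,0]],"grip":[0.8,0.8,0.8,0.8,0.8,0.8,0.8,0.8,0.8,0.8,0.8,0.8,0.8]}' 30
python3 -m creep '{"slide":[[0,0,0],[0,0,0],[0,0,0],[0,0,0],[0,0,0],[0,0,0],[0,0,0],[0,0,0],[0,0,0],[0,0,0]],"angular":[[0,0,0],[0,0,0],[0,0,0],[0,0,0],[0,0,0],[0,0,0],[0,0,0],[0,0,0],[0,0,0],[0,0,0]],"grip":[0,0,0,0,0,0,0,0,0,0]}' 30
```

```text
time: 20.1
eef_pos: [0.6176, 0.0225, 0.0567]
tool_rot: [1.0, -0.031, 0.001, 0.0]
ft_force: [0.3, -0.1, 0.1]
finger_gap: 0.0706
grasp_force: 0.0
time: 21.1
eef_pos: [0.617, 0.0219, 0.0552]
tool_rot: [1.0, -0.032, -0.0, -0.0]
ft_force: [0.4, 1.2, 0.6]
finger_gap: 0.0218
grasp_force: 3.0
```

Knob gripped (gap 22 mm). Now pull towards loading and watch the force for the notch.

```bash
python3 -m creep '{"slide":[[0,0,0],[0,-5,0],[0,-10,0],[0,-15,0],[0,-20,0],[0,-25,0],[0,-30,0],[0,-35,0],[0,-38,0],[0,-40,0],[0,-40,0]],"angular":[[0,0,0],[0,0,0],[0,0,0],[0,0,0],[0,0,0],[0,0,0],[0,0,0],[0,0,0],[0,0,0],[0,0,0],[0,0,0]],"grip":[0,0,0,0,0,0,0,0,0,0,0]}' 30 | grep -E "eef|ft|gra"
for i in 1; do
python3 -m creep '{"slide":[[0,-1,0],[0,-1,0],[0,-1,0]],"angular":[[0,0,0],[0,0,0],[0,0,0]],"grip":[0,0,0]}' | grep -E "eef|ft"
python3 -m creep '{"slide":[[0,-1,0],[0,-1,0],[0,-1,0]],"angular":[[0,0,0],[0,0,0],[0,0,0]],"grip":[0,0,0]}' | grep -E "eef|ft"
python3 -m creep '{"slide":[[0,-1,0],[0,-1,0],[0,-1,0]],"angular":[[0,0,0],[0,0,0],[0,0,0]],"grip":[0,0,0]}' | grep -E "eef|ft"
python3 -m creep '{"slide":[[0,-1,0],[0,-1,0],[0,-1,0]],"angular":[[0,0,0],[0,0,0],[0,0,0]],"grip":[0,0,0]}' | grep -E "eef|ft"
python3 -m creep '{"slide":[[0,-1,0],[0,-1,0],[0,-1,0]],"angular":[[0,0,0],[0,0,0],[0,0,0]],"grip":[0,0,0]}' | grep -E "eef|ft"
python3 -m creep '{"slide":[[0,-1,0],[0,-1,0],[0,-1,0]],"angular":[[0,0,0],[0,0,0],[0,0,0]],"grip":[0,0,0]}' | grep -E "eef|ft"; done
```

```text
eef_pos: [0.6196, 0.0593, 0.0552]
ft_force: [0.3, -13.6, -0.7]
grasp_force: 30.0
eef_pos: [0.6197, 0.0594, 0.0552]
ft_force: [0.3, -18.4, -0.4]
eef_pos: [0.6199, 0.0624, 0.0553]
ft_force: [1.5, -7.2, -0.9]
eef_pos: [0.62, 0.0645, 0.0552]
ft_force: [3.8, -4.5, -1.3]
eef_pos: [0.6201, 0.0663, 0.0552]
ft_force: [5.7, 0.9, -1.9]
eef_pos: [0.6202, 0.0674, 0.0553]
ft_force: [5.1, 0.8, -2.2]
eef_pos: [0.6203, 0.0681, 0.0553]
ft_force: [5.0, -0.1, -3.5]
```

```bash
for i in 1; do
python3 -m creep '{"slide":[[0,-1,0],[0,-1,0],[0,-1,0]],"angular":[[0,0,0],[0,0,0],[0,0,0]],"grip":[0,0,0]}' | grep -E "eef|ft"
python3 -m creep '{"slide":[[0,-1,0],[0,-1,0],[0,-1,0]],"angular":[[0,0,0],[0,0,0],[0,0,0]],"grip":[0,0,0]}' | grep -E "eef|ft"; done
```

```text
eef_pos: [0.6203, 0.0689, 0.0553]
ft_force: [5.7, -1.2, -2.4]
eef_pos: [0.6203, 0.0693, 0.0553]
ft_force: [4.4, -3.8, -2.1]
```

The notch centre is at about y = 0.0686. Now release, turn back, and grip along x to measure the knob's x.

```bash
python3 -m creep '{"slide":[[0,1,0],[0,1,0],[0,1,0],[0,1,0],[0,1,0],[0,1,-30],[0,1,-60],[0,1,-60]],"angular":[[0,0,0],[0,0,0],[0,0,0],[0,0,0],[0,0,0],[0,0,0],[0,0,0],[0,0,0]],"grip":[0.7,0.7,0.7,0.7,0.7,0.7,0.7,0.7]}' 10 | grep -E "eef|ft|gap"
python3 -m creep '{"slide":[[0,0,0],[0,0,0],[0,0,0],[0,0,0],[0,0,0],[0,0,0],[0,0,0],[0,0,0],[0,0,0],[0,0,0],[0,0,0],[0,0,20],[0,0,40],[0,0,60],[0,0,60],[0,0,60]],"angular":[[0,0,-0.15],[0,0,-0.3],[0,0,-0.45],[0,0,-0.6],[0,0,-0.75],[0,0,-0.9],[0,0,-1.05],[0,0,-1.2],[0,0,-1.35],[0,0,-1.5],[0,0,-1.571],[0,0,-1.571],[0,0,-1.571],[0,0,-1.571],[0,0,-1.571],[0,0,-1.571]],"grip":[0.7,0.7,0.7,0.7,0.7,0.7,0.7,0.7,0.7,0.7,0.7,0.7,0.7,0.7,0.7,0.7]}' 10 | grep -E "eef|ft|gap"
python3 -m creep '{"slide":[[0,0,0],[0,0,0],[0,0,0],[0,0,0],[0,0,0],[0,0,0],[0,0,0],[0,0,0]],"angular":[[0,0,0],[0,0,0],[0,0,0],[0,0,0],[0,0,0],[0,0,0],[0,0,0],[0,0,0]],"grip":[0,0,0,0,0,0,0,0]}' 4
python3 - <<'E'
from h import *
for n in('side','scene'): cam(n,f'pics/{n}3.png')
E
```

```text
eef_pos: [0.6219, 0.0688, 0.1194]
ft_force: [0.1, 0.0, -0.0]
finger_gap: 0.0616
eef_pos: [0.6199, 0.0688, 0.0553]
ft_force: [-0.2, -0.2, 0.4]
finger_gap: 0.0622
time: 27.8
eef_pos: [0.621, 0.0686, 0.0554]
tool_rot: [0.729, 0.684, 0.001, 0.001]
ft_force: [4.6, 0.2, -2.2]
finger_gap: 0.0213
grasp_force: 4.0
```

```bash
python3 -m creep '{"slide":[[0,1,0],[0,1,0],[0,1,0]],"angular":[[0,0,0],[0,0,0],[0,0,0]],"grip":[0,0,0]}' 4 | grep -E "eef|ft|gap"
python3 -m creep '{"slide":[[0,1,0],[0,1,0],[0,1,0]],"angular":[[0,0,0],[0,0,0],[0,0,0]],"grip":[0,0,0]}' 4 | grep -E "eef|ft|gap"
```

```text
eef_pos: [0.621, 0.0686, 0.0554]
ft_force: [-0.1, -0.4, 2.8]
finger_gap: 0.0217
eef_pos: [0.6209, 0.0687, 0.0553]
ft_force: [-6.3, -0.4, 6.2]
finger_gap: 0.0218
```

At load the knob is at (0.6210, 0.0687), so the pocket is at about (0.6140, -0.0361). Now the base. I'll centre it with two crossed grips at ±45°, lift, and turn to the x-grip.

```bash
python3 -m creep '{"slide":[[0,-1,0],[0,-1,0],[0,-1,0],[0,-1,0],[0,-1,-35],[0,-1,-70],[28,-14,-70],[56,-28,-70],[84,-42,-70],[112,-56,-70],[137,-68,-70],[137,-68,-70],[137,-68,-30],[137,-68,20],[137,-68,55],[137,-68,72],[137,-68,76],[137,-68,76],[137,-68,76]],"angular":[[0,0,0],[0,0,0],[0,0,0],[0,0,0],[0,0,0],[0,0,0.1],[0,0,0.25],[0,0,0.4],[0,0,0.55],[0,0,0.7],[0,0,0.785],[0,0,0.785],[0,0,0.785],[0,0,0.785],[0,0,0.785],[0,0,0.785],[0,0,0.785],[0,0,0.785],[0,0,0.785]],"grip":[0.8,0.8,0.8,0.8,0.8,0.8,0.8,0.8,0.8,0.8,0.8,0.8,0.8,0.8,0.8,0.8,0.8,0.8,0.8]}' 8 | grep -E "eef|ft|gap|time"
python3 -m creep '{"slide":[[0,0,0],[0,0,0],[0,0,0],[0,0,0],[0,0,0],[0,0,0]],"angular":[[0,0,0],[0,0,0],[0,0,0],[0,0,0],[0,0,0],[0,0,0]],"grip":[0,0,0,0,0,0]}' 8 | grep -E "eef|ft|gap|force"
```

```text
time: 30.4
eef_pos: [0.5638, 0.2095, -0.0194]
ft_force: [0.5, 0.2, 0.6]
finger_gap: 0.0705
eef_pos: [0.5631, 0.2098, -0.0199]
ft_force: [-1.6, 0.5, 6.7]
finger_gap: 0.0555
grasp_force: 8.0
```

```bash
python3 -m creep '{"slide":[[0,0,0],[0,0,0],[0,0,0],[0,0,0],[0,0,0],[0,0,0],[0,0,0],[0,0,0],[0,0,0],[0,0,0],[0,0,0],[0,0,0],[0,0,0],[0,0,0]],"angular":[[0,0,0],[0,0,0],[0,0,0],[0,0,-0.14],[0,0,-0.28],[0,0,-0.43],[0,0,-0.58],[0,0,-0.73],[0,0,-0.88],[0,0,-1.03],[0,0,-1.18],[0,0,-1.33],[0,0,-1.48],[0,0,-1.571]],"grip":[0.78,0.78,0.78,0.78,0.78,0.78,0.78,0.78,0.78,0.78,0.78,0.78,0.78,0.78]}' 8 | grep -E "eef|ft|gap"
python3 -m creep '{"slide":[[0,0,0],[0,0,0],[0,0,0],[0,0,0],[0,0,0],[0,0,0],[0,0,0],[0,0,0]],"angular":[[0,0,0],[0,0,0],[0,0,0],[0,0,0],[0,0,0],[0,0,0],[0,0,0],[0,0,0]],"grip":[0.78,0,0,0,0,0,0,0]}' 35 | grep -E "eef|ft|gap|force"
python3 -m creep '{"slide":[[0,0,-15],[0,0,-40],[0,0,-80],[0,0,-120],[0,0,-150],[0,0,-150],[0,0,-150],[0,0,-150],[0,0,-150],[0,0,-150]],"angular":[[0,0,0],[0,0,0],[0,0,0.1],[0,0,0.24],[0,0,0.38],[0,0,0.52],[0,0,0.66],[0,0,0.785],[0,0,0.785],[0,0,0.785]],"grip":[0,0,0,0,0,0,0,0,0,0]}' 35 | grep -E "eef|ft|gap|force|tool"
python3 - <<'E'
from h import *
print(to([.6140,-.0361,.13]))
E
```

```text
eef_pos: [0.5627, 0.2096, -0.0209]
ft_force: [0.1, 0.3, -0.5]
finger_gap: 0.0686
eef_pos: [0.5627, 0.2096, -0.0208]
ft_force: [1.6, 0.6, -1.2]
finger_gap: 0.0554
grasp_force: 35.0
eef_pos: [0.5627, 0.2096, 0.1298]
tool_rot: [0.728, 0.686, 0.0, 0.0]
ft_force: [-0.5, -0.8, -2.3]
finger_gap: 0.0552
grasp_force: 35.0
[-2.423e+02  6.560e+01 -2.000e-01]
```

Base held and centred. Carry it over the pocket, then lower slowly and watch the force.

```bash
python3 -m creep '{"slide":[[-20,5,0],[-50,13,0],[-80,21,0],[-110,30,0],[-140,38,0],[-170,46,0],[-200,54,0],[-225,61,0],[-238,65,0],[-242,65.5,0],[-242,65.5,10],[-242,65.5,25],[-242,65.5,34],[-242,65.5,34],[-242,65.5,34]],"angular":[[0,0,0],[0,0,0],[0,0,0],[0,0,0],[0,0,0],[0,0,0],[0,0,0],[0,0,0],[0,0,0],[0,0,0],[0,0,0],[0,0,0],[0,0,0],[0,0,0],[0,0,0]],"grip":[0,0,0,0,0,0,0,0,0,0,0,0,0,0,0]}' 35 | grep -E "eef|ft|gap|force"
python3 -m creep '{"slide":[[0,0,3],[0,0,6],[0,0,9],[0,0,9]],"angular":[[0,0,0],[0,0,0],[0,0,0],[0,0,0]],"grip":[0,0,0,0]}' 35 | grep -E "eef|ft|gap"
python3 - <<'E'
from h import *
for n in('side','scene'): cam(n,f'pics/{n}4.png')
a=cv2.imread('pics/side4.png')[140:250,225:325]; b=cv2.imread('pics/scene4.png')[200:310,170:270]
cv2.imwrite('pics/e4.png',np.hstack([cv2.resize(x,(400,440),interpolation=cv2.INTER_CUBIC) for x in(a,b)]))
E
```

```text
eef_pos: [0.6132, -0.0354, 0.0954]
ft_force: [-0.3, 0.5, -1.2]
finger_gap: 0.0551
grasp_force: 35.0
eef_pos: [0.6129, -0.0359, 0.0858]
ft_force: [-0.1, -1.2, -0.9]
finger_gap: 0.0553
```

```bash
python3 -m creep '{"slide":[[0,1,0],[0,1,2],[0,1,4],[0,1,6],[0,1,6]],"angular":[[0,0,0],[0,0,0],[0,0,0],[0,0,0],[0,0,0]],"grip":[0,0,0,0,0]}' 35 | grep -E "eef|ft|gap"
python3 -m creep '{"slide":[[0,0,2],[0,0,4],[0,0,6],[0,0,6]],"angular":[[0,0,0],[0,0,0],[0,0,0],[0,0,0]],"grip":[0,0,0,0]}' 35 | grep -E "eef|ft|gap"
```

```text
eef_pos: [0.6139, -0.036, 0.0798]
ft_force: [-0.1, -0.2, -2.6]
finger_gap: 0.0553
eef_pos: [0.614, -0.036, 0.0738]
ft_force: [0.3, 0.0, -2.0]
finger_gap: 0.0553
```

It has entered between the pins with no contact force. Continuing down.

```bash
python3 -m creep '{"slide":[[0,0,3],[0,0,8],[0,0,13],[0,0,18],[0,0,23],[0,0,28],[0,0,32],[0,0,35],[0,0,35]],"angular":[[0,0,0],[0,0,0],[0,0,0],[0,0,0],[0,0,0],[0,0,0],[0,0,0],[0,0,0],[0,0,0]],"grip":[0,0,0,0,0,0,0,0,0]}' 35 | grep -E "eef|ft|gap"
python3 -m creep '{"slide":[[0,0,1],[0,0,2],[0,0,3],[0,0,3]],"angular":[[0,0,0],[0,0,0],[0,0,0],[0,0,0]],"grip":[0,0,0,0]}' 35 | grep -E "eef|ft|gap"
```

```text
eef_pos: [0.6139, -0.036, 0.0388]
ft_force: [-0.4, -0.4, -1.1]
finger_gap: 0.0548
eef_pos: [0.6142, -0.036, 0.0362]
ft_force: [-0.4, -0.5, -2.3]
finger_gap: 0.055
```

Release the base, then go for spacer 1.

```bash
python3 -m creep '{"slide":[[0,0,0],[0,0,0],[0,0,0],[0,0,-40],[0,0,-90],[30,-27,-90],[70,-62,-90],[110,-98,-90],[150,-134,-90],[190,-169,-90],[220,-196,-90],[231,-206,-90],[231,-206,-90],[231,-206,-40],[231,-206,10],[231,-206,40],[231,-206,55],[231,-206,58.5],[231,-206,58.5],[231,-206,58.5]],"angular":[[0,0,0],[0,0,0],[0,0,0],[0,0,0],[0,0,0],[0,0,0.1],[0,0,0.25],[0,0,0.4],[0,0,0.55],[0,0,0.7],[0,0,0.785],[0,0,0.785],[0,0,0.785],[0,0,0.785],[0,0,0.785],[0,0,0.785],[0,0,0.785],[0,0,0.785],[0,0,0.785],[0,0,0.785]],"grip":[0.75,0.75,0.75,0.75,0.75,0.75,0.8,0.8,0.8,0.8,0.8,0.8,0.8,0.8,0.8,0.8,0.8,0.8,0.8,0.8]}' 8 | grep -E "eef|ft|gap|time"
python3 -m creep '{"slide":[[0,0,0],[0,0,0],[0,0,0],[0,0,0],[0,0,0],[0,0,0]],"angular":[[0,0,0],[0,0,0],[0,0,0],[0,0,0],[0,0,0],[0,0,0]],"grip":[0,0,0,0,0,0]}' 8 | grep -E "eef|ft|gap|force"
python3 - <<'E'
from h import *
for n in('side','scene'): cam(n,f'pics/{n}5.png')
a=cv2.imread('pics/side5.png')[130:370,200:340]; b=cv2.imread('pics/scene5.png')[200:310,170:270]
cv2.imwrite('pics/e5.png',np.hstack([cv2.resize(a,(350,600),interpolation=cv2.INTER_CUBIC),cv2.resize(b,(440,600)[:1]+(600,),interpolation=cv2.INTER_CUBIC)]))
E
```

```text
time: 40.4
eef_pos: [0.4239, 0.2071, -0.0213]
ft_force: [0.1, 0.2, -0.5]
finger_gap: 0.0707
eef_pos: [0.4232, 0.2074, -0.0217]
ft_force: [-2.0, -1.0, 6.3]
finger_gap: 0.0551
grasp_force: 8.0
```

View pics/e5.png

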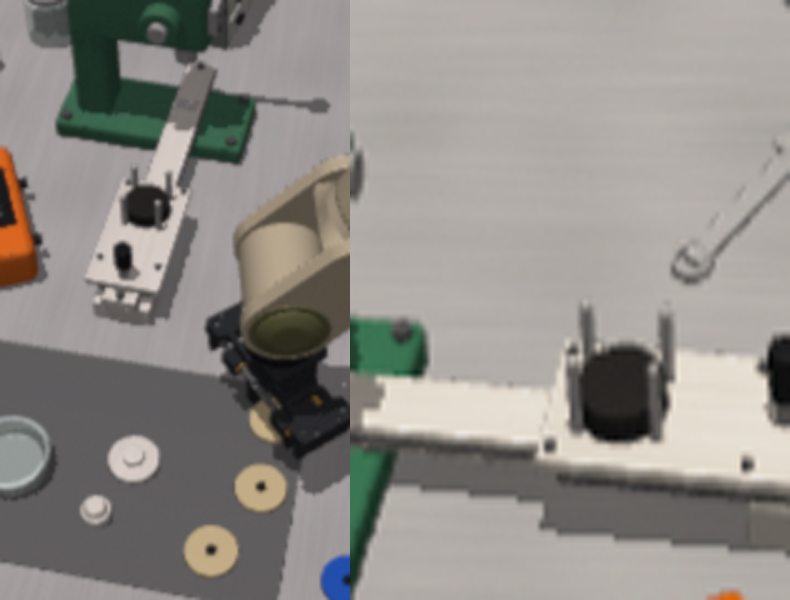

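The base sits flat between the pins. Spacer 2 is unchanged at side (304,325), but spacer 3 has been knocked to about side (284,350), so I'll re-measure it before grasping. Continuing with spacer 1.

```bash
python3 -m creep '{"slide":[[0,0,0],[0,0,0],[0,0,0],[0,0,0],[0,0,0],[0,0,0],[0,0,0],[0,0,0],[0,0,0],[0,0,0],[0,0,0],[0,0,0],[0,0,0],[0,0,0]],"angular":[[0,0,0],[0,0,0],[0,0,0],[0,0,-0.14],[0,0,-0.28],[0,0,-0.43],[0,0,-0.58],[0,0,-0.73],[0,0,-0.88],[0,0,-1.03],[0,0,-1.18],[0,0,-1.33],[0,0,-1.48],[0,0,-1.571]],"grip":[0.78,0.78,0.78,0.78,0.78,0.78,0.78,0.78,0.78,0.78,0.78,0.78,0.78,0.78]}' 8 | grep -E "eef|ft|gap"
python3 -m creep '{"slide":[[0,0,0],[0,0,0],[0,0,0],[0,0,0],[0,0,0],[0,0,0],[0,0,0],[0,0,0]],"angular":[[0,0,0],[0,0,0],[0,0,0],[0,0,0],[0,0,0],[0,0,0],[0,0,0],[0,0,0]],"grip":[0.78,0,0,0,0,0,0,0]}' 35 | grep -E "eef|ft|gap|force"
python3 -m creep '{"slide":[[0,0,-15],[0,0,-40],[0,0,-80],[0,0,-120],[0,0,-150],[0,0,-150],[0,0,-150],[0,0,-150],[0,0,-150],[0,0,-150]],"angular":[[0,0,0],[0,0,0],[0,0,0.1],[0,0,0.24],[0,0,0.38],[0,0,0.52],[0,0,0.66],[0,0,0.785],[0,0,0.785],[0,0,0.785]],"grip":[0,0,0,0,0,0,0,0,0,0]}' 35 | grep -E "eef|ft|gap|force|tool"
python3 - <<'E'
from h import *
print(to([.6140,-.0360,.0953])); cam('side','pics/side6.png')
def cen(f,roi):
    im=cv2.imread(f); x0,y0,x1,y1=roi; h=cv2.cvtColor(im,cv2.COLOR_BGR2HSV)[y0:y1,x0:x1]
    m=((h[...,0]>12)&(h[...,0]<28)&(h[...,1]>60)&(h[...,2]>140)).astype(np.uint8)
    n,l,s,c=cv2.connectedComponentsWithStats(m); return [(s[i,4],(c[i]+[x0,y0]).round(1).tolist()) for i in range(1,n) if s[i,4]>60]
print('side0',cen('pics/side0.png',(260,280,335,365)));print('side6',cen('pics/side6.png',(260,280,335,365)))
print('scene0',cen('pics/scene0.png',(295,230,400,275)));print('scene5',cen('pics/scene5.png',(295,230,400,275)))
E
```

```text
eef_pos: [0.4227, 0.2073, -0.0224]
ft_force: [-0.9, -0.4, -0.0]
finger_gap: 0.0687
eef_pos: [0.4228, 0.2073, -0.0223]
ft_force: [0.3, 0.1, -0.2]
finger_gap: 0.054
grasp_force: 35.0
eef_pos: [0.4228, 0.2073, 0.1277]
tool_rot: [0.727, 0.686, -0.0, -0.0]
ft_force: [0.5, 0.2, -1.8]
finger_gap: 0.0543
grasp_force: 35.0
[-231.9  205.    32.3]
side0 [(np.int32(250), [309.5, 297.7]), (np.int32(280), [303.6, 324.5]), (np.int32(309), [298.1, 346.0])]
side6 [(np.int32(289), [303.8, 324.7]), (np.int32(321), [284.0, 349.8])]
scene0 [(np.int32(61), [396.6, 237.7]), (np.int32(159), [316.0, 246.2]), (np.int32(158), [343.3, 247.9]), (np.int32(165), [364.0, 249.5])]
scene5 [(np.int32(158), [343.3, 247.9]), (np.int32(177), [370.5, 257.0])]
```

```bash
python3 -m creep '{"slide":[[-20,18,0],[-50,44,0],[-80,71,0],[-110,97,0],[-140,124,0],[-170,150,0],[-200,177,0],[-222,196,0],[-232,205,0],[-232,205,0],[-232,205,0],[-232,205,15],[-232,205,27],[-232,205,32],[-232,205,32],[-232,205,32]],"angular":[[0,0,0],[0,0,0],[0,0,0],[0,0,0],[0,0,0],[0,0,0],[0,0,0],[0,0,0],[0,0,0],[0,0,0],[0,0,0],[0,0,0],[0,0,0],[0,0,0],[0,0,0],[0,0,0]],"grip":[0,0,0,0,0,0,0,0,0,0,0,0,0,0,0,0]}' 35 | grep -E "eef|ft|gap|force"
python3 -m creep '{"slide":[[0,0,3],[0,0,6],[0,0,9],[0,0,12],[0,0,15],[0,0,15]],"angular":[[0,0,0],[0,0,0],[0,0,0],[0,0,0],[0,0,0],[0,0,0]],"grip":[0,0,0,0,0,0]}' 35 | grep -E "eef|ft|gap"
python3 - <<'E'
from h import *
print(to([.6140,-.0360,.0540]))
S='pics/scene0.png';D='pics/side0.png'
for a,b in(((343.3,247.9),(303.8,324.7)),((370.5,257),(284,349.8))): print(tri((S,a),(D,b)).round(4))
E
```

```text
eef_pos: [0.6134, -0.0366, 0.0962]
ft_force: [-0.1, -0.6, -0.5]
finger_gap: 0.0541
grasp_force: 35.0
eef_pos: [0.6131, -0.0367, 0.0802]
ft_force: [0.6, -0.2, -0.9]
finger_gap: 0.0543
[ 0.8  0.9 26.2]
[0.4284 0.2936 0.0087]
[0.4698 0.3742 0.0092]
```

```bash
python3 -m creep '{"slide":[[0.8,0.9,0],[0.8,0.9,4],[0.8,0.9,8],[0.8,0.9,8]],"angular":[[0,0,0],[0,0,0],[0,0,0],[0,0,0]],"grip":[0,0,0,0]}' 35 | grep -E "eef|ft|gap"
python3 -m creep '{"slide":[[0,0,4],[0,0,8],[0,0,12],[0,0,15],[0,0,17],[0,0,18],[0,0,18]],"angular":[[0,0,0],[0,0,0],[0,0,0],[0,0,0],[0,0,0],[0,0,0],[0,0,0]],"grip":[0,0,0,0,0,0,0]}' 35 | grep -E "eef|ft|gap"
python3 -m creep '{"slide":[[0,0,0.5],[0,0,1],[0,0,1]],"angular":[[0,0,0],[0,0,0],[0,0,0]],"grip":[0,0,0]}' 35 | grep -E "eef|ft|gap"
```

```text
eef_pos: [0.6139, -0.0359, 0.0719]
ft_force: [-0.1, -0.1, -1.0]
finger_gap: 0.0545
eef_pos: [0.6143, -0.036, 0.0546]
ft_force: [0.2, -0.0, -1.5]
finger_gap: 0.054
eef_pos: [0.6143, -0.036, 0.0537]
ft_force: [-0.7, -0.0, -1.0]
finger_gap: 0.0547
```

Release and go to spacer 2.

```bash
python3 -m creep '{"slide":[[0,0,0],[0,0,0],[0,0,0],[0,0,-35],[0,0,-70],[40,-26,-70],[80,-52,-70],[120,-78,-70],[160,-104,-70],[200,-130,-70],[240,-156,-70],[280,-182,-70],[310,-201,-70],[317,-205.5,-70],[317,-205.5,-30],[317,-205.5,20],[317,-205.5,55],[317,-205.5,73],[317,-205.5,76],[317,-205.5,76]],"angular":[[0,0,0],[0,0,0],[0,0,0],[0,0,0],[0,0,0],[0,0,0.1],[0,0,0.25],[0,0,0.4],[0,0,0.55],[0,0,0.7],[0,0,0.785],[0,0,0.785],[0,0,0.785],[0,0,0.785],[0,0,0.785],[0,0,0.785],[0,0,0.785],[0,0,0.785],[0,0,0.785],[0,0,0.785]],"grip":[0.75,0.75,0.75,0.75,0.75,0.75,0.8,0.8,0.8,0.8,0.8,0.8,0.8,0.8,0.8,0.8,0.8,0.8,0.8,0.8]}' 8 | grep -E "eef|ft|gap|time"
python3 -m creep '{"slide":[[0,0,0],[0,0,0],[0,0,0],[0,0,0],[0,0,0],[0,0,0]],"angular":[[0,0,0],[0,0,0],[0,0,0],[0,0,0],[0,0,0],[0,0,0]],"grip":[0.8,0,0,0,0,0]}' 8 | grep -E "eef|ft|gap|force"
python3 -m creep '{"slide":[[0,0,0],[0,0,0],[0,0,0],[0,0,0],[0,0,0],[0,0,0],[0,0,0],[0,0,0],[0,0,0],[0,0,0],[0,0,0],[0,0,0],[0,0,0],[0,0,0]],"angular":[[0,0,0],[0,0,0],[0,0,0],[0,0,-0.14],[0,0,-0.28],[0,0,-0.43],[0,0,-0.58],[0,0,-0.73],[0,0,-0.88],[0,0,-1.03],[0,0,-1.18],[0,0,-1.33],[0,0,-1.48],[0,0,-1.571]],"grip":[0.78,0.78,0.78,0.78,0.78,0.78,0.78,0.78,0.78,0.78,0.78,0.78,0.78,0.78]}' 8 | grep -E "eef|ft|gap"
python3 -m creep '{"slide":[[0,0,0],[0,0,0],[0,0,0],[0,0,0],[0,0,0],[0,0,0],[0,0,0],[0,0,0]],"angular":[[0,0,0],[0,0,0],[0,0,0],[0,0,0],[0,0,0],[0,0,0],[0,0,0],[0,0,0]],"grip":[0.78,0,0,0,0,0,0,0]}' 35 | grep -E "eef|ft|gap|force"
python3 -m creep '{"slide":[[0,0,-15],[0,0,-40],[0,0,-80],[0,0,-120],[0,0,-150],[0,0,-150],[0,0,-150],[0,0,-150],[0,0,-150],[0,0,-150]],"angular":[[0,0,0],[0,0,0],[0,0,0.1],[0,0,0.24],[0,0,0.38],[0,0,0.52],[0,0,0.66],[0,0,0.785],[0,0,0.785],[0,0,0.785]],"grip":[0,0,0,0,0,0,0,0,0,0]}' 35 | grep -E "eef|ft|gap|force|tool"
python3 - <<'E'
from h import *
print(to([.6140,-.0360,.0953])); cam('side','pics/side7.png'); cam('scene','pics/scene7.png')
E
```

```text
time: 49.95
eef_pos: [0.429, 0.2926, -0.022]
ft_force: [-0.0, -0.0, 1.0]
finger_gap: 0.0703
eef_pos: [0.4289, 0.2931, -0.0215]
ft_force: [-1.4, -1.1, 6.0]
finger_gap: 0.0553
grasp_force: 8.0
eef_pos: [0.4284, 0.2929, -0.0224]
ft_force: [-0.9, 0.8, -0.3]
finger_gap: 0.0688
eef_pos: [0.4284, 0.2929, -0.0223]
ft_force: [-0.2, -0.9, -0.5]
finger_gap: 0.0541
grasp_force: 35.0
eef_pos: [0.4284, 0.2929, 0.1276]
tool_rot: [0.727, 0.687, -0.0, -0.0]
ft_force: [0.9, -0.5, -1.0]
finger_gap: 0.0544
grasp_force: 35.0
[-317.8  204.    32.3]
```

```bash
python3 -m creep '{"slide":[[-30,20,0],[-70,45,0],[-110,71,0],[-150,96,0],[-190,122,0],[-230,148,0],[-270,173,0],[-305,196,0],[-318,204,0],[-318,204,0],[-318,204,0],[-318,204,15],[-318,204,27],[-318,204,32],[-318,204,32],[-318,204,32]],"angular":[[0,0,0],[0,0,0],[0,0,0],[0,0,0],[0,0,0],[0,0,0],[0,0,0],[0,0,0],[0,0,0],[0,0,0],[0,0,0],[0,0,0],[0,0,0],[0,0,0],[0,0,0],[0,0,0]],"grip":[0,0,0,0,0,0,0,0,0,0,0,0,0,0,0,0]}' 35 | grep -E "eef|ft|gap|force"
python3 -m creep '{"slide":[[0,0,0],[0,0,0]],"angular":[[0,0,0],[0,0,0]],"grip":[0,0]}' 35 | grep -E "eef"
python3 - <<'E'
from h import *
print(to([.6140,-.0360,.0607]))
E
```

```text
eef_pos: [0.6132, -0.0364, 0.0962]
ft_force: [-0.0, -0.5, -0.3]
finger_gap: 0.0545
grasp_force: 35.0
eef_pos: [0.6132, -0.0368, 0.0962]
[ 0.8  0.7 35.5]
```

```bash
python3 -m creep '{"slide":[[0.8,0.8,0],[0.8,0.8,4],[0.8,0.8,8],[0.8,0.8,12],[0.8,0.8,16],[0.8,0.8,20],[0.8,0.8,20]],"angular":[[0,0,0],[0,0,0],[0,0,0],[0,0,0],[0,0,0],[0,0,0],[0,0,0]],"grip":[0,0,0,0,0,0,0]}' 35 | grep -E "eef|ft|gap"
python3 -m creep '{"slide":[[0,0,3],[0,0,6],[0,0,9],[0,0,12],[0,0,14],[0,0,14.5],[0,0,14.5]],"angular":[[0,0,0],[0,0,0],[0,0,0],[0,0,0],[0,0,0],[0,0,0],[0,0,0]],"grip":[0,0,0,0,0,0,0]}' 35 | grep -E "eef|ft|gap"
```

```text
eef_pos: [0.6136, -0.0359, 0.075]
ft_force: [-1.1, 0.7, -0.7]
finger_gap: 0.0543
eef_pos: [0.6139, -0.036, 0.0612]
ft_force: [-0.0, -0.2, -0.4]
finger_gap: 0.0541
```

```bash
python3 -m creep '{"slide":[[0,0,0],[0,0,0],[0,0,0],[0,0,-35],[0,0,-70],[40,-17,-70],[80,-34,-70],[120,-51,-70],[160,-68,-70],[200,-84,-70],[240,-101,-70],[280,-118,-70],[320,-135,-70],[360,-152,-70],[390,-164,-70],[401,-169,-70],[401,-169,-70],[401,-169,-40],[401,-169,0],[401,-169,0]],"angular":[[0,0,0],[0,0,0],[0,0,0],[0,0,0],[0,0,0],[0,0,0.1],[0,0,0.25],[0,0,0.4],[0,0,0.55],[0,0,0.7],[0,0,0.785],[0,0,0.785],[0,0,0.785],[0,0,0.785],[0,0,0.785],[0,0,0.785],[0,0,0.785],[0,0,0.785],[0,0,0.785],[0,0,0.785]],"grip":[0.75,0.75,0.75,0.75,0.75,0.75,0.8,0.8,0.8,0.8,0.8,0.8,0.8,0.8,0.8,0.8,0.8,0.8,0.8,0.8]}' 8 | grep -E "eef|ft|gap|time"
python3 -m creep '{"slide":[[0,0,30],[0,0,60],[0,0,79],[0,0,83],[0,0,83],[0,0,83],[0,0,83],[0,0,83],[0,0,83],[0,0,83],[0,0,83]],"angular":[[0,0,0],[0,0,0],[0,0,0],[0,0,0],[0,0,0],[0,0,0],[0,0,0],[0,0,0],[0,0,0],[0,0,0],[0,0,0]],"grip":[0.8,0.8,0.8,0.8,0.8,0.8,0,0,0,0,0]}' 8 | grep -E "eef|ft|gap|force"
python3 -m creep '{"slide":[[0,0,0],[0,0,0],[0,0,0],[0,0,0],[0,0,0],[0,0,0],[0,0,0],[0,0,0],[0,0,0],[0,0,0],[0,0,0],[0,0,0],[0,0,0],[0,0,0]],"angular":[[0,0,0],[0,0,0],[0,0,0],[0,0,-0.14],[0,0,-0.28],[0,0,-0.43],[0,0,-0.58],[0,0,-0.73],[0,0,-0.88],[0,0,-1.03],[0,0,-1.18],[0,0,-1.33],[0,0,-1.48],[0,0,-1.571]],"grip":[0.78,0.78,0.78,0.78,0.78,0.78,0.78,0.78,0.78,0.78,0.78,0.78,0.78,0.78]}' 8 | grep -E "eef|ft|gap"
python3 -m creep '{"slide":[[0,0,0],[0,0,0],[0,0,0],[0,0,0],[0,0,0],[0,0,0],[0,0,0],[0,0,0]],"angular":[[0,0,0],[0,0,0],[0,0,0],[0,0,0],[0,0,0],[0,0,0],[0,0,0],[0,0,0]],"grip":[0.78,0,0,0,0,0,0,0]}' 35 | grep -E "eef|ft|gap|force"
python3 -m creep '{"slide":[[0,0,-15],[0,0,-40],[0,0,-80],[0,0,-120],[0,0,-150],[0,0,-150],[0,0,-150],[0,0,-150],[0,0,-150],[0,0,-150]],"angular":[[0,0,0],[0,0,0],[0,0,0.1],[0,0,0.24],[0,0,0.38],[0,0,0.52],[0,0,0.66],[0,0,0.785],[0,0,0.785],[0,0,0.785]],"grip":[0,0,0,0,0,0,0,0,0,0]}' 35 | grep -E "eef|ft|gap|force|tool"
python3 - <<'E'
from h import *
print(to([.6140,-.0360,.0953]))
E
```

```text
time: 59.05
eef_pos: [0.4676, 0.3716, 0.0569]
ft_force: [-0.3, -0.0, 0.5]
finger_gap: 0.0704
eef_pos: [0.4697, 0.3747, -0.0209]
ft_force: [-1.0, -1.1, 6.9]
finger_gap: 0.0552
grasp_force: 8.0
eef_pos: [0.4691, 0.3744, -0.0219]
ft_force: [-0.0, 0.1, -1.0]
finger_gap: 0.069
eef_pos: [0.4692, 0.3744, -0.0218]
ft_force: [-0.5, 0.5, -0.9]
finger_gap: 0.0546
grasp_force: 35.0
eef_pos: [0.4692, 0.3744, 0.1289]
tool_rot: [0.726, 0.687, 0.0, 0.0]
ft_force: [-0.2, -0.1, -1.3]
finger_gap: 0.0544
grasp_force: 35.0
[-401.8  167.3   33.6]
```

```bash
python3 -m creep '{"slide":[[-30,13,0],[-70,30,0],[-110,46,0],[-150,63,0],[-190,80,0],[-230,96,0],[-270,113,0],[-310,129,0],[-350,146,0],[-385,161,0],[-402,168,0],[-402,168,0],[-402,168,10],[-402,168,22],[-402,168,28],[-402,168,28],[-402,168,28],[-402,168,28]],"angular":[[0,0,0],[0,0,0],[0,0,0],[0,0,0],[0,0,0],[0,0,0],[0,0,0],[0,0,0],[0,0,0],[0,0,0],[0,0,0],[0,0,0],[0,0,0],[0,0,0],[0,0,0],[0,0,0],[0,0,0],[0,0,0]],"grip":[0,0,0,0,0,0,0,0,0,0,0,0,0,0,0,0,0,0]}' 35 | grep -E "eef|ft|gap|force"
python3 - <<'E'
from h import *
print(to([.6140,-.0360,.0692]))
E
```

```text
eef_pos: [0.6134, -0.0366, 0.1006]
ft_force: [-0.1, -0.1, -1.2]
finger_gap: 0.0545
grasp_force: 35.0
[ 0.6  0.5 31.4]
```

```bash
python3 -m creep '{"slide":[[0.6,0.6,0],[0.6,0.6,4],[0.6,0.6,8],[0.6,0.6,12],[0.6,0.6,16],[0.6,0.6,20],[0.6,0.6,20]],"angular":[[0,0,0],[0,0,0],[0,0,0],[0,0,0],[0,0,0],[0,0,0],[0,0,0]],"grip":[0,0,0,0,0,0,0]}' 35 | grep -E "eef|ft|gap"
python3 -m creep '{"slide":[[0,0,3],[0,0,6],[0,0,9],[0,0,10.5],[0,0,11],[0,0,11]],"angular":[[0,0,0],[0,0,0],[0,0,0],[0,0,0],[0,0,0],[0,0,0]],"grip":[0,0,0,0,0,0]}' 35 | grep -E "eef|ft|gap"
python3 - <<'E'
from h import *
cam('side','pics/side8.png');cam('scene','pics/scene8.png')
def cen(f,roi):
    im=cv2.imread(f); x0,y0,x1,y1=roi; h=cv2.cvtColor(im,cv2.COLOR_BGR2HSV)[y0:y1,x0:x1]
    m=((h[...,1]<40)&(h[...,2]>170)).astype(np.uint8)
    n,l,s,c=cv2.connectedComponentsWithStats(m); return [(int(s[i,4]),(c[i]+[x0,y0]).round(1).tolist()) for i in range(1,n) if s[i,4]>40]
for f in('pics/side0.png','pics/side8.png'): print(cen(f,(225,295,285,350)))
for f in('pics/scene0.png','pics/scene8.png'): print(cen(f,(328,262,390,295)))
E
```

```text
eef_pos: [0.6135, -0.0361, 0.0795]
ft_force: [-0.3, -1.3, 0.0]
finger_gap: 0.0542
eef_pos: [0.6139, -0.0362, 0.0692]
ft_force: [-0.9, 0.2, -1.1]
finger_gap: 0.0543
[(249, [253.0, 312.8])]
[(258, [252.9, 312.8]), (50, [237.8, 331.5])]
[(187, [342.8, 278.1]), (56, [368.6, 283.3])]
[(189, [342.8, 278.1]), (60, [368.6, 283.3])]
```

```bash
python3 -m creep '{"slide":[[0,0,0],[0,0,0],[0,0,0],[0,0,-35],[0,0,-70],[0,0,-70],[0,0,-70]],"angular":[[0,0,0],[0,0,0],[0,0,0],[0,0,0],[0,0,0],[0,0,0],[0,0,0]],"grip":[0.75,0.75,0.75,0.75,0.75,0.75,0.75]}' 8 | grep -E "eef|ft|gap|time"
python3 - <<'E'
from h import *
S='pics/scene0.png';D='pics/side0.png'
print('decoy',tri((S,(368.6,283.3)),(D,(237.8,333))).round(4),'cap',tri((S,(342.8,278.1)),(D,(253,312.8))).round(4))
print(to([.5693,.2803,-.0218]))
E
```

```text
time: 67.25
eef_pos: [0.614, -0.0363, 0.1396]
ft_force: [-0.6, 0.0, -0.3]
finger_gap: 0.0657
decoy [0.5967 0.3514 0.0199] cap [0.5702 0.2808 0.0122]
[313.4 -63.4 161.2]
```

```bash
python3 -m creep '{"slide":[[40,-8,0],[80,-16,0],[120,-24,0],[160,-32,0],[200,-40,0],[240,-48,0],[280,-56,0],[305,-61,0],[314,-63,0],[314,-63,0],[314,-63,50],[314,-63,100],[314,-63,140],[314,-63,157],[314,-63,161],[314,-63,161],[314,-63,161]],"angular":[[0,0,0.1],[0,0,0.25],[0,0,0.4],[0,0,0.55],[0,0,0.7],[0,0,0.785],[0,0,0.785],[0,0,0.785],[0,0,0.785],[0,0,0.785],[0,0,0.785],[0,0,0.785],[0,0,0.785],[0,0,0.785],[0,0,0.785],[0,0,0.785],[0,0,0.785]],"grip":[0.77,0.77,0.77,0.77,0.77,0.77,0.77,0.77,0.77,0.77,0.77,0.77,0.77,0.77,0.77,0.77,0.77]}' 8 | grep -E "eef|ft|gap"
python3 -m creep '{"slide":[[0,0,0],[0,0,0],[0,0,0],[0,0,0],[0,0,0]],"angular":[[0,0,0],[0,0,0],[0,0,0],[0,0,0],[0,0,0]],"grip":[0,0,0,0,0]}' 8 | grep -E "eef|ft|gap|force"
python3 -m creep '{"slide":[[0,0,0],[0,0,0],[0,0,0],[0,0,0],[0,0,0],[0,0,0],[0,0,0],[0,0,0],[0,0,0],[0,0,0],[0,0,0],[0,0,0],[0,0,0],[0,0,0]],"angular":[[0,0,0],[0,0,0],[0,0,0],[0,0,-0.14],[0,0,-0.28],[0,0,-0.43],[0,0,-0.58],[0,0,-0.73],[0,0,-0.88],[0,0,-1.03],[0,0,-1.18],[0,0,-1.33],[0,0,-1.48],[0,0,-1.571]],"grip":[0.77,0.77,0.77,0.77,0.77,0.77,0.77,0.77,0.77,0.77,0.77,0.77,0.77,0.77]}' 8 | grep -E "eef|ft|gap"
python3 -m creep '{"slide":[[0,0,0],[0,0,0],[0,0,0],[0,0,0],[0,0,0],[0,0,0],[0,0,0],[0,0,0]],"angular":[[0,0,0],[0,0,0],[0,0,0],[0,0,0],[0,0,0],[0,0,0],[0,0,0],[0,0,0]],"grip":[0.77,0,0,0,0,0,0,0]}' 35 | grep -E "eef|ft|gap|force"
python3 -m creep '{"slide":[[0,0,-15],[0,0,-40],[0,0,-80],[0,0,-120],[0,0,-150],[0,0,-150],[0,0,-150],[0,0,-150],[0,0,-150],[0,0,-150]],"angular":[[0,0,0],[0,0,0],[0,0,0.1],[0,0,0.24],[0,0,0.38],[0,0,0.52],[0,0,0.66],[0,0,0.785],[0,0,0.785],[0,0,0.785]],"grip":[0,0,0,0,0,0,0,0,0,0]}' 35 | grep -E "eef|ft|gap|force|tool"
python3 - <<'E'
from h import *
print(to([.6140,-.0360,.1053]))
E
```

```text
eef_pos: [0.5705, 0.2805, -0.0203]
ft_force: [-0.4, -0.5, 1.0]
finger_gap: 0.0674
eef_pos: [0.57, 0.2811, -0.0207]
ft_force: [-1.2, -0.0, 6.3]
finger_gap: 0.0554
grasp_force: 8.0
eef_pos: [0.5694, 0.2809, -0.022]
ft_force: [0.6, -0.1, -0.1]
finger_gap: 0.0678
eef_pos: [0.5694, 0.2809, -0.0218]
ft_force: [-0.0, 0.1, 0.4]
finger_gap: 0.055
grasp_force: 35.0
eef_pos: [0.5695, 0.2809, 0.1289]
tool_rot: [0.726, 0.688, 0.0, 0.0]
ft_force: [0.1, -0.3, -1.0]
finger_gap: 0.0548
grasp_force: 35.0
[-314.1   61.7   23.6]
```

```bash
python3 -m creep '{"slide":[[-30,6,0],[-70,14,0],[-110,22,0],[-150,30,0],[-190,38,0],[-230,46,0],[-270,54,0],[-300,60,0],[-314,62.5,0],[-314,62.5,0],[-314,62.5,10],[-314,62.5,20],[-314,62.5,24],[-314,62.5,24],[-314,62.5,24],[-314,62.5,24]],"angular":[[0,0,0],[0,0,0],[0,0,0],[0,0,0],[0,0,0],[0,0,0],[0,0,0],[0,0,0],[0,0,0],[0,0,0],[0,0,0],[0,0,0],[0,0,0],[0,0,0],[0,0,0],[0,0,0]],"grip":[0,0,0,0,0,0,0,0,0,0,0,0,0,0,0,0]}' 35 | grep -E "eef|ft|gap|force"
python3 - <<'E'
from h import *
print(to([.6140,-.0360,.0772]))
E
```

```text
eef_pos: [0.6139, -0.036, 0.1046]
ft_force: [0.7, 0.1, -0.7]
finger_gap: 0.0545
grasp_force: 35.0
[-0.   0.1 27.4]
```

```bash
python3 -m creep '{"slide":[[0,0,4],[0,0,8],[0,0,12],[0,0,16],[0,0,20],[0,0,20]],"angular":[[0,0,0],[0,0,0],[0,0,0],[0,0,0],[0,0,0],[0,0,0]],"grip":[0,0,0,0,0,0]}' 35 | grep -E "eef|ft|gap"
python3 -m creep '{"slide":[[0,0,3],[0,0,5],[0,0,6.5],[0,0,7],[0,0,7]],"angular":[[0,0,0],[0,0,0],[0,0,0],[0,0,0],[0,0,0]],"grip":[0,0,0,0,0]}' 35 | grep -E "eef|ft|gap"
python3 -m creep '{"slide":[[0,0,0],[0,0,0],[0,0,0],[0,0,-35],[0,0,-70],[0,0,-100],[40,0,-100],[80,0,-100],[120,0,-100],[150,0,-100],[180,0,-100],[180,0,-100]],"angular":[[0,0,0],[0,0,0],[0,0,0],[0,0,0],[0,0,0],[0,0,0],[0,0,0],[0,0,0],[0,0,0],[0,0,0],[0,0,0],[0,0,0]],"grip":[0.75,0.75,0.75,0.75,0.75,0.75,0.75,0.75,0.75,0.75,0.75,0.75]}' 8 | grep -E "eef|ft|gap|time"
python3 - <<'E'
from h import *
for n in('side','scene'): cam(n,f'pics/{n}9.png')
a=cv2.imread('pics/side9.png')[180:280,220:300]; b=cv2.imread('pics/scene9.png')[230:310,190:290]
cv2.imwrite('pics/e9.png',np.hstack([cv2.resize(a,(400,500),interpolation=cv2.INTER_CUBIC),cv2.resize(b,(400,500),interpolation=cv2.INTER_CUBIC)]))
E
```

```text
eef_pos: [0.6134, -0.0361, 0.0835]
ft_force: [-0.2, -1.2, -0.6]
finger_gap: 0.0547
eef_pos: [0.6137, -0.0361, 0.0773]
ft_force: [-0.9, -0.1, -0.4]
finger_gap: 0.0547
time: 76.55
eef_pos: [0.6238, 0.1469, 0.1771]
ft_force: [0.2, -0.9, 0.1]
finger_gap: 0.0664
```

View pics/e9.png

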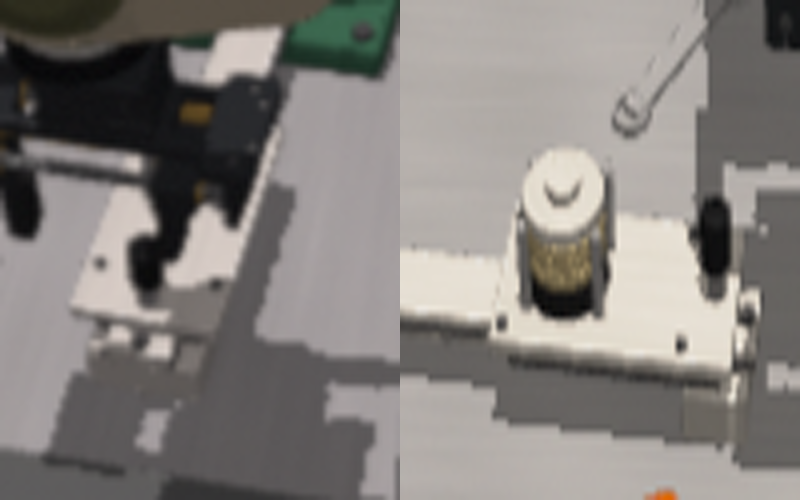

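The stack is complete and square between the pins: base, three spacers, cap with the spigot up (scene crop (565,190)). Now grip the knob along x and push the carrier to the press.

```bash
python3 -m creep '{"slide":[[-40,1,0],[-78,1.4,0],[-78,1.4,0],[-78,1.4,0],[-78,1.4,40],[-78,1.4,80],[-78,1.4,110],[-78,1.4,122],[-78,1.4,122],[-78,1.4,122]],"angular":[[0,0,0],[0,0,0],[0,0,0],[0,0,0],[0,0,0],[0,0,0],[0,0,0],[0,0,0],[0,0,0],[0,0,0]],"grip":[0.7,0.7,0.7,0.7,0.7,0.7,0.7,0.7,0.7,0.7]}' 8 | grep -E "eef|ft|gap|time"
python3 -m creep '{"slide":[[0,0,0],[0,0,0],[0,0,0],[0,0,0],[0,0,0],[0,0,0],[0,0,0],[0,0,0],[0,0,0],[0,0,0]],"angular":[[0,0,0],[0,0,0],[0,0,0],[0,0,0],[0,0,0],[0,0,0],[0,0,0],[0,0,0],[0,0,0],[0,0,0]],"grip":[0,0,0,0,0,0,0,0,0,0]}' 40 | grep -E "eef|ft|gap|time|force"
python3 -m creep '{"slide":[[-2,0,0],[-4,0,0],[-6,0,0],[-8,0,0],[-11,0,0],[-15,0,0],[-20,0,0],[-20,0,0]],"angular":[[0,0,0],[0,0,0],[0,0,0],[0,0,0],[0,0,0],[0,0,0],[0,0,0],[0,0,0]],"grip":[0,0,0,0,0,0,0,0]}' 40 | grep -E "eef|ft|gap|time|force"
```

```text
time: 77.65
eef_pos: [0.6219, 0.0658, 0.0568]
ft_force: [0.7, -0.3, 0.1]
finger_gap: 0.0616
time: 78.65
eef_pos: [0.6208, 0.0656, 0.0553]
ft_force: [-3.4, -0.5, 3.6]
finger_gap: 0.021
grasp_force: 40.0
time: 79.45
eef_pos: [0.6194, 0.0451, 0.0553]
ft_force: [-5.8, -0.7, 5.2]
finger_gap: 0.0208
grasp_force: 40.0
```

```bash
python3 -m creep '{"slide":[[-5,-0.6,0],[-15,-0.8,0],[-25,-1,0],[-38,-1.2,0],[-51,-1.3,0],[-64,-1.5,0],[-77,-1.7,0],[-90,-1.9,0],[-103,-2,0],[-116,-2.2,0],[-129,-2.3,0],[-142,-2.5,0],[-155,-2.6,0],[-165,-2.8,0],[-172,-2.9,0],[-177,-3,0],[-179,-3,0],[-179,-3,0]],"angular":[[0,0,0],[0,0,0],[0,0,0],[0,0,0],[0,0,0],[0,0,0],[0,0,0],[0,0,0],[0,0,0],[0,0,0],[0,0,0],[0,0,0],[0,0,0],[0,0,0],[0,0,0],[0,0,0],[0,0,0],[0,0,0]],"grip":[0,0,0,0,0,0,0,0,0,0,0,0,0,0,0,0,0,0]}' 40 | grep -E "eef|ft|gap|time|force"
python3 -m creep '{"slide":[[-2,0,0],[-2,0,0],[-2,0,0]],"angular":[[0,0,0],[0,0,0],[0,0,0]],"grip":[0,0,0]}' | grep -E "eef|ft"
python3 -m creep '{"slide":[[-2,0,0],[-2,0,0],[-2,0,0]],"angular":[[0,0,0],[0,0,0],[0,0,0]],"grip":[0,0,0]}' | grep -E "eef|ft"
python3 -m creep '{"slide":[[-2,0,0],[-2,0,0],[-2,0,0]],"angular":[[0,0,0],[0,0,0],[0,0,0]],"grip":[0,0,0]}' | grep -E "eef|ft"
python3 -m creep '{"slide":[[-2,0,0],[-2,0,0],[-2,0,0]],"angular":[[0,0,0],[0,0,0],[0,0,0]],"grip":[0,0,0]}' | grep -E "eef|ft"
```

```text
time: 81.25
eef_pos: [0.6067, -0.1341, 0.0553]
ft_force: [5.2, -0.7, 0.1]
finger_gap: 0.0211
grasp_force: 40.0
eef_pos: [0.6067, -0.1351, 0.0553]
ft_force: [5.2, 1.7, 1.2]
eef_pos: [0.6066, -0.1356, 0.0553]
ft_force: [6.9, 8.6, 2.8]
eef_pos: [0.6065, -0.1369, 0.0553]
ft_force: [6.5, 12.3, 3.8]
eef_pos: [0.6062, -0.1415, 0.0553]
ft_force: [5.0, -0.4, 1.8]
```

```bash
python3 -m creep '{"slide":[[-1,0,0],[-1,0,0],[-1,0,0]],"angular":[[0,0,0],[0,0,0],[0,0,0]],"grip":[0,0,0]}' | grep -E "eef|ft"
python3 -m creep '{"slide":[[-1,0,0],[-1,0,0],[-1,0,0]],"angular":[[0,0,0],[0,0,0],[0,0,0]],"grip":[0,0,0]}' | grep -E "eef|ft"
python3 -m creep '{"slide":[[-1,0,0],[-1,0,0],[-1,0,0]],"angular":[[0,0,0],[0,0,0],[0,0,0]],"grip":[0,0,0]}' | grep -E "eef|ft"
```

```text
eef_pos: [0.6061, -0.1425, 0.0553]
ft_force: [4.9, -0.0, 1.3]
eef_pos: [0.606, -0.144, 0.0553]
ft_force: [5.2, -2.4, 1.4]
eef_pos: [0.606, -0.1446, 0.0553]
ft_force: [5.8, -0.7, 1.2]
```

```bash
python3 -m creep '{"slide":[[-1,0,0],[-1,0,0],[-1,0,0]],"angular":[[0,0,0],[0,0,0],[0,0,0]],"grip":[0,0,0]}' | grep -E "eef|ft"
python3 -m creep '{"slide":[[-0.5,0,0],[-0.5,0,0],[-0.5,0,0]],"angular":[[0,0,0],[0,0,0],[0,0,0]],"grip":[0,0,0]}' | grep -E "eef|ft"
```

```text
eef_pos: [0.606, -0.1454, 0.0553]
ft_force: [4.4, 0.6, 2.4]
eef_pos: [0.6059, -0.1455, 0.0553]
ft_force: [4.8, 2.1, 2.7]
```

The carrier is centred in the press notch. Release, back off, rise, and go round to above the lever knob with the fingers closing along y.

```bash
python3 -m creep '{"slide":[[0,0,0],[0,0,0],[0,0,0],[0,0,0],[30,0,0],[60,0,0],[60,0,-40],[60,-20,-80],[60,-50,-120],[60,-80,-160],[50,-110,-200],[40,-140,-240],[36,-170,-280],[36,-178,-301],[36,-178,-301]],"angular":[[0,0,0],[0,0,0],[0,0,0],[0,0,0],[0,0,0],[0,0,0],[0,0,0.1],[0,0,0.24],[0,0,0.38],[0,0,0.52],[0,0,0.66],[0,0,0.8],[0,0,0.94],[0,0,1.08],[0,0,1.22]],"grip":[0.8,0.8,0.8,0.8,0.8,0.8,0.8,0.8,0.8,0.8,0.8,0.8,0.8,0.8,0.8]}' 20 | grep -E "eef|ft|gap|time|force"
python3 -m creep '{"slide":[[0,0,0],[0,0,0],[0,0,0],[0,0,0],[0,0,0],[0,0,0]],"angular":[[0,0,0.14],[0,0,0.28],[0,0,0.35],[0,0,0.35],[0,0,0.35],[0,0,0.35]],"grip":[0.8,0.8,0.8,0.8,0.8,0.8]}' 20 | grep -E "eef|ft|gap|time|tool"
python3 - <<'E'
from h import *
s=st();print(R.from_quat(s['tool_rot']).as_matrix().round(3)); print(to([.4756,-.2985,.36]),to([.4756,-.2985,.286]))
for n in('side','scene'): cam(n,f'pics/{n}10.png')
a=cv2.imread('pics/scene10.png')[140:300,110:290]
cv2.imwrite('pics/e10.png',cv2.resize(a,(720,600),interpolation=cv2.INTER_CUBIC))
E
```

```text
time: 85.45
eef_pos: [0.4296, -0.0995, 0.3599]
ft_force: [0.6, -0.6, -0.6]
finger_gap: 0.0706
grasp_force: 0.0
time: 86.05
eef_pos: [0.4301, -0.0991, 0.3562]
tool_rot: [1.0, -0.028, -0.0, -0.0]
ft_force: [1.0, 0.2, -0.2]
finger_gap: 0.0707
{'time': 86.05, 'q': [-0.4931, 0.0602, 1.4298, -0.0, 1.6517, 1.1334], 'eef_pos': [0.4301, -0.0991, 0.3562], 'tool_rot': [0.9996, -0.0279, -0.0001, -0.0], 'ft_force': [1.0249, 0.1711, -0.1676], 'finger_gap': 0.0707, 'grasp_force': 0.0}
[[ 0.998 -0.056 -0.   ]
 [-0.056 -0.998  0.   ]
 [-0.    -0.    -1.   ]]
[ 56.6 196.5  -3.8] [ 56.6 196.6  70.2]
```

```bash
python3 -m creep '{"slide":[[12,40,-5],[24,80,-5],[36,120,-5],[48,165,-5],[56.5,196.5,-5],[56.5,196.5,-5],[56.5,196.5,-5],[56.5,196.5,25],[56.5,196.5,50],[56.5,196.5,65],[56.5,196.5,70],[56.5,196.5,70],[56.5,196.5,70]],"angular":[[0,0,0],[0,0,0],[0,0,0],[0,0,0],[0,0,0],[0,0,0],[0,0,0],[0,0,0],[0,0,0],[0,0,0],[0,0,0],[0,0,0],[0,0,0]],"grip":[0.8,0.8,0.8,0.8,0.8,0.8,0.8,0.8,0.8,0.8,0.8,0.8,0.8]}' 20 | grep -E "eef|ft|gap|time|force"
python3 -m creep '{"slide":[[0,0,0],[0,0,0],[0,0,0],[0,0,0],[0,0,0],[0,0,0],[0,0,0],[0,0,0],[0,0,0],[0,0,0]],"angular":[[0,0,0],[0,0,0],[0,0,0],[0,0,0],[0,0,0],[0,0,0],[0,0,0],[0,0,0],[0,0,0],[0,0,0]],"grip":[0,0,0,0,0,0,0,0,0,0]}' 30 | grep -E "eef|ft|gap|time|force"
```

```text
time: 87.45
eef_pos: [0.4756, -0.2983, 0.2875]
ft_force: [0.3, 0.1, 0.1]
finger_gap: 0.0705
grasp_force: 0.0
time: 88.45
eef_pos: [0.4755, -0.2955, 0.2861]
ft_force: [-0.5, 14.4, 1.9]
finger_gap: 0.0303
grasp_force: 30.0
```

```bash
python3 -m creep '{"slide":[[0,-2,0],[0,-3.5,0],[0,-3.5,0],[0,-3.5,0]],"angular":[[0,0,0],[0,0,0],[0,0,0],[0,0,0]],"grip":[0,0,0,0]}' 30 | grep -E "eef|ft|gap|time|force"
python3 -m creep '{"slide":[[-5,0,7],[-10,0,14.5],[-15,0,22.5],[-19,0,30.5],[-23,0,38.5],[-26.5,0,47],[-29,0,55.5],[-32,0,64],[-33,0,68],[-34,0,72.5],[-34,0,72.5],[-34,0,72.5]],"angular":[[0,0,0],[0,0,0],[0,0,0],[0,0,0],[0,0,0],[0,0,0],[0,0,0],[0,0,0],[0,0,0],[0,0,0],[0,0,0],[0,0,0]],"grip":[0,0,0,0,0,0,0,0,0,0,0,0]}' 30 | grep -E "eef|ft|gap|time|force"
```

```text
time: 88.85
eef_pos: [0.4755, -0.2955, 0.2862]
ft_force: [1.7, -4.0, -0.9]
finger_gap: 0.0305
grasp_force: 30.0
time: 90.05
eef_pos: [0.4412, -0.2931, 0.2135]
ft_force: [-3.2, -3.8, 4.2]
finger_gap: 0.0305
grasp_force: 30.0
```

```bash
python3 -m creep '{"slide":[[-0.4,0,2],[-0.8,0,4],[-1,0,6],[-1,0,6]],"angular":[[0,0,0],[0,0,0],[0,0,0],[0,0,0]],"grip":[0,0,0,0]}' | grep -E "eef|ft"
python3 -m creep '{"slide":[[-0.2,0,1],[-0.2,0,1]],"angular":[[0,0,0],[0,0,0]],"grip":[0,0]}' | grep -E "eef|ft"
python3 -m creep '{"slide":[[-0.2,0,1],[-0.2,0,1]],"angular":[[0,0,0],[0,0,0]],"grip":[0,0]}' | grep -E "eef|ft"
python3 -m creep '{"slide":[[-0.2,0,0.5],[-0.2,0,0.5]],"angular":[[0,0,0],[0,0,0]],"grip":[0,0]}' | grep -E "eef|ft"
```

```text
eef_pos: [0.4401, -0.293, 0.2074]
ft_force: [-4.9, -3.8, 4.2]
eef_pos: [0.4399, -0.293, 0.2065]
ft_force: [-5.0, -3.7, 3.9]
eef_pos: [0.4397, -0.293, 0.2055]
ft_force: [-5.1, -4.0, 4.9]
eef_pos: [0.4397, -0.293, 0.2051]
ft_force: [-3.7, -3.2, 3.6]
```

```bash
python3 -m creep '{"slide":[[-0.4,0,0.7],[-0.4,0,0.7]],"angular":[[0,0,0],[0,0,0]],"grip":[0,0]}' | grep -E "eef|ft"
python3 -m creep '{"slide":[[-0.1,0,0.7],[-0.1,0,0.7]],"angular":[[0,0,0],[0,0,0]],"grip":[0,0]}' | grep -E "eef|ft"
python3 -m creep '{"slide":[[-0.1,0,0.7],[-0.1,0,0.7]],"angular":[[0,0,0],[0,0,0]],"grip":[0,0]}' | grep -E "eef|ft"
python3 -m creep '{"slide":[[-0.1,0,0.5],[-0.1,0,0.5]],"angular":[[0,0,0],[0,0,0]],"grip":[0,0]}' | grep -E "eef|ft"
```

```text
eef_pos: [0.4396, -0.293, 0.2045]
ft_force: [-1.5, -4.7, 4.3]
eef_pos: [0.4395, -0.293, 0.2039]
ft_force: [-1.8, -3.1, 5.9]
eef_pos: [0.4394, -0.293, 0.2033]
ft_force: [-2.4, -3.0, 6.2]
eef_pos: [0.4394, -0.293, 0.2029]
ft_force: [-2.4, -2.8, 7.9]
```

```bash
python3 -m creep '{"slide":[[0,0,0.7],[0,0,0.7]],"angular":[[0,0,0],[0,0,0]],"grip":[0,0]}' | grep -E "eef|ft"
python3 -m creep '{"slide":[[0,0,0.7],[0,0,0.7]],"angular":[[0,0,0],[0,0,0]],"grip":[0,0]}' | grep -E "eef|ft"
python3 -m creep '{"slide":[[0,0,0.7],[0,0,0.7],[0,0,0.7]],"angular":[[0,0,0],[0,0,0],[0,0,0]],"grip":[0,0,0]}' | grep -E "eef|ft"
```

```text
eef_pos: [0.4393, -0.293, 0.2024]
ft_force: [-3.6, -3.7, 8.5]
eef_pos: [0.4392, -0.293, 0.2018]
ft_force: [-3.9, -2.1, 8.6]
eef_pos: [0.4392, -0.293, 0.2013]
ft_force: [-4.0, -2.7, 9.8]
```

```bash
python3 -m creep '{"slide":[[0,0,0.8],[0,0,0.8]],"angular":[[0,0,0],[0,0,0]],"grip":[0,0]}' 40 | grep -E "eef|ft"
python3 -m creep '{"slide":[[0,0,0.8],[0,0,0.8]],"angular":[[0,0,0],[0,0,0]],"grip":[0,0]}' | grep -E "eef|ft"
python3 -m creep '{"slide":[[0,0,0.8],[0,0,0.8],[0,0,0.8]],"angular":[[0,0,0],[0,0,0],[0,0,0]],"grip":[0,0,0]}' | grep -E "eef|ft"
python3 -m creep '{"slide":[[0,0,0.6],[0,0,0.6],[0,0,0.6],[0,0,0.6],[0,0,0.6]],"angular":[[0,0,0],[0,0,0],[0,0,0],[0,0,0],[0,0,0]],"grip":[0,0,0,0,0]}' | grep -E "eef|ft|gap"
```

```text
eef_pos: [0.4391, -0.293, 0.2007]
ft_force: [-4.9, -1.2, 12.9]
eef_pos: [0.439, -0.293, 0.2]
ft_force: [-7.0, -2.0, 14.2]
eef_pos: [0.439, -0.293, 0.1995]
ft_force: [-7.5, -0.5, 15.9]
eef_pos: [0.4389, -0.293, 0.199]
ft_force: [-8.7, -0.5, 15.7]
finger_gap: 0.0303
```

Firm squeeze reached, about 15 N at the knob. Now follow the lever back up and release it at the top.

```bash
python3 -m creep '{"slide":[[0.5,0,-5],[2.5,0,-14.5],[4.5,0,-23],[7.5,0,-31.5],[10,0,-40],[13.5,0,-48.5],[17.5,0,-56.5],[21.5,0,-64.5],[26.5,0,-72.5],[31.5,0,-80],[36.5,0,-87],[37,0,-88],[37,0,-88]],"angular":[[0,0,0],[0,0,0],[0,0,0],[0,0,0],[0,0,0],[0,0,0],[0,0,0],[0,0,0],[0,0,0],[0,0,0],[0,0,0],[0,0,0],[0,0,0]],"grip":[0,0,0,0,0,0,0,0,0,0,0,0,0]}' 30 | grep -E "eef|ft|gap|time"
python3 -m creep '{"slide":[[0,0,0],[0,0,0],[0,0,0],[0,0,0],[0,0,0],[0,0,-25],[0,0,-60],[0,0,-70],[0,0,-70]],"angular":[[0,0,0],[0,0,0],[0,0,0],[0,0,0],[0,0,0],[0,0,0],[0,0,0],[0,0,0],[0,0,0]],"grip":[0.8,0.8,0.8,0.8,0.8,0.8,0.8,0.8,0.8]}' 20 | grep -E "eef|ft|gap|time"
python3 - <<'E'
from h import *
s=st(); print('via',to([.43,-.10,.356]))
c=cam('side','pics/side11.png'); c=cam('scene','pics/scene11.png')
E
```

```text
time: 95.05
eef_pos: [0.4762, -0.2955, 0.2849]
ft_force: [0.1, -7.1, 0.8]
finger_gap: 0.0301
time: 95.95
eef_pos: [0.4765, -0.2952, 0.3563]
ft_force: [-0.2, -0.6, -0.0]
finger_gap: 0.0704
{'time': 95.95, 'q': [-0.7638, 0.3456, 1.0811, 0.0001, 1.7125, 0.8641], 'eef_pos': [0.4765, -0.2952, 0.3563], 'tool_rot': [0.9996, -0.0286, 0.0009, 0.0008], 'ft_force': [-0.2357, -0.5682, -0.0491], 'finger_gap': 0.0704, 'grasp_force': 0.0}
via [-5.750e+01 -1.923e+02 -1.000e-01]
```

```bash
python3 -m creep '{"slide":[[-12,-40,0],[-24,-80,0],[-36,-120,0],[-48,-160,0],[-57,-192,0],[-57,-192,0],[-57,-192,0],[-57,-192,0],[-57,-192,0],[-57,-192,0],[-57,-192,0],[-57,-192,0],[-57,-192,0],[-57,-192,0],[-57,-192,0],[-57,-192,0]],"angular":[[0,0,0],[0,0,0],[0,0,0],[0,0,-0.14],[0,0,-0.28],[0,0,-0.42],[0,0,-0.56],[0,0,-0.7],[0,0,-0.84],[0,0,-0.98],[0,0,-1.12],[0,0,-1.26],[0,0,-1.4],[0,0,-1.54],[0,0,-1.571],[0,0,-1.571]],"grip":[0.8,0.8,0.8,0.8,0.8,0.8,0.8,0.8,0.8,0.8,0.8,0.8,0.8,0.8,0.8,0.8]}' 20 | grep -E "eef|ft|time|tool"
python3 - <<'E'
from h import *
print(to([.6105,-.08,.12]),to([.6105,-.08,.055]),to([.6062,-.142,.055]))
E
```

```text
time: 97.65
eef_pos: [0.4299, -0.0999, 0.3541]
tool_rot: [0.727, 0.687, -0.0, -0.001]
ft_force: [-0.2, -0.5, -0.3]
[ 29.9 179.7 233.7] [ 29.8 179.8 298.7] [-32.3 179.  298.7]
```

```bash
python3 -m creep '{"slide":[[5,35,40],[10,70,80],[15,105,120],[20,140,160],[30,170,195],[30,180,230],[30,180,260],[30,180,285],[30,180,298.5],[30,180,298.5],[30,180,298.5],[15,180,298.5],[-5,179.5,298.5],[-22,179,298.5],[-32,179,298.5],[-32,179,298.5],[-32,179,298.5]],"angular":[[0,0,0],[0,0,0],[0,0,0],[0,0,0],[0,0,0],[0,0,0],[0,0,0],[0,0,0],[0,0,0],[0,0,0],[0,0,0],[0,0,0],[0,0,0],[0,0,0],[0,0,0],[0,0,0],[0,0,0]],"grip":[0.7,0.7,0.7,0.7,0.7,0.7,0.7,0.7,0.7,0.7,0.7,0.7,0.7,0.7,0.7,0.7,0.7]}' 20 | grep -E "eef|ft|time"
python3 -m creep '{"slide":[[0,0,0],[0,0,0],[0,0,0],[0,0,0],[0,0,0],[0,0,0],[0,0,0],[0,0,0],[0,0,0],[0,0,0]],"angular":[[0,0,0],[0,0,0],[0,0,0],[0,0,0],[0,0,0],[0,0,0],[0,0,0],[0,0,0],[0,0,0],[0,0,0]],"grip":[0,0,0,0,0,0,0,0,0,0]}' 40 | grep -E "eef|ft|gap|force"
python3 - <<'E'
from h import *
for n in('side','scene'): cam(n,f'pics/{n}12.png')
a=cv2.imread('pics/side12.png')[75:215,210:340]; b=cv2.imread('pics/scene12.png')[150:300,110:260]
cv2.imwrite('pics/e12.png',np.hstack([cv2.resize(a,(400,430)),cv2.resize(b,(400,430))]))
E
```

```text
time: 99.35
eef_pos: [0.6072, -0.1422, 0.0571]
ft_force: [0.6, 0.2, 0.3]
eef_pos: [0.6061, -0.142, 0.0569]
ft_force: [-5.9, 0.6, 2.8]
finger_gap: 0.0211
grasp_force: 40.0
```

```bash
python3 - <<'E'
import cv2,numpy as np
a=cv2.imread('pics/scene0.png');b=cv2.imread('pics/scene12.png')
for im in(a,b):
    p=im[155:180,125:150].max(2)<60; ys,xs=np.nonzero(p); print(len(xs),xs.mean()+125,ys.mean()+155)
E
python3 -m creep '{"slide":[[2,-0.3,0],[4,-0.3,0],[6,-0.3,0],[9,-0.3,0],[15,-0.2,0],[25,0,0],[38,0.2,0],[51,0.4,0],[64,0.6,0],[77,0.8,0],[90,1,0],[103,1.2,0],[116,1.4,0],[129,1.6,0],[142,1.8,0],[155,2,0],[168,2.2,0],[181,2.3,0],[190,2.4,0],[193,2.5,0]],"angular":[[0,0,0],[0,0,0],[0,0,0],[0,0,0],[0,0,0],[0,0,0],[0,0,0],[0,0,0],[0,0,0],[0,0,0],[0,0,0],[0,0,0],[0,0,0],[0,0,0],[0,0,0],[0,0,0],[0,0,0],[0,0,0],[0,0,0],[0,0,0]],"grip":[0,0,0,0,0,0,0,0,0,0,0,0,0,0,0,0,0,0,0,0]}' 40 | grep -E "eef|ft|gap|force|time"
python3 -m creep '{"slide":[[2,0,0],[4,0,0],[4,0,0]],"angular":[[0,0,0],[0,0,0],[0,0,0]],"grip":[0,0,0]}' | grep -E "eef|ft"
python3 -m creep '{"slide":[[2,0,0],[4,0,0],[4,0,0]],"angular":[[0,0,0],[0,0,0],[0,0,0]],"grip":[0,0,0]}' | grep -E "eef|ft"
```

```text
83 137.9879518072289 165.16867469879517
82 137.9268292682927 165.1829268292683
time: 102.45
eef_pos: [0.6197, 0.0514, 0.0569]
ft_force: [-6.3, -1.6, 3.1]
finger_gap: 0.0206
grasp_force: 40.0
eef_pos: [0.62, 0.0548, 0.0569]
ft_force: [-6.1, 1.2, 3.6]
eef_pos: [0.6202, 0.0582, 0.0569]
ft_force: [-6.1, -1.7, 3.0]
```

The lever is fully up (knob pixel the same as at the start). Easing into the loading notch.

```bash
python3 -m creep '{"slide":[[2,0,0],[2,0,0],[2,0,0]],"angular":[[0,0,0],[0,0,0],[0,0,0]],"grip":[0,0,0]}' | grep -E "eef|ft"
python3 -m creep '{"slide":[[2,0,0],[2,0,0],[2,0,0]],"angular":[[0,0,0],[0,0,0],[0,0,0]],"grip":[0,0,0]}' | grep -E "eef|ft"
python3 -m creep '{"slide":[[2,0,0],[2,0,0],[2,0,0]],"angular":[[0,0,0],[0,0,0],[0,0,0]],"grip":[0,0,0]}' | grep -E "eef|ft"
python3 -m creep '{"slide":[[2,0,0],[2,0,0],[2,0,0]],"angular":[[0,0,0],[0,0,0],[0,0,0]],"grip":[0,0,0]}' | grep -E "eef|ft"
python3 -m creep '{"slide":[[1,0,0],[1,0,0],[1,0,0]],"angular":[[0,0,0],[0,0,0],[0,0,0]],"grip":[0,0,0]}' | grep -E "eef|ft"
python3 -m creep '{"slide":[[1,0,0],[1,0,0],[1,0,0]],"angular":[[0,0,0],[0,0,0],[0,0,0]],"grip":[0,0,0]}' | grep -E "eef|ft"
```

```text
eef_pos: [0.6202, 0.0588, 0.0569]
ft_force: [-6.9, -7.4, 3.1]
eef_pos: [0.6203, 0.0602, 0.0569]
ft_force: [-7.5, -9.7, 3.6]
eef_pos: [0.6207, 0.0646, 0.0569]
ft_force: [-4.9, 2.1, 2.4]
eef_pos: [0.6208, 0.0671, 0.0569]
ft_force: [-3.4, 3.7, 1.8]
eef_pos: [0.6209, 0.0676, 0.0569]
ft_force: [-5.5, 1.1, 1.6]
eef_pos: [0.6209, 0.0684, 0.0569]
ft_force: [-6.1, -0.5, 2.8]
```

Clicked in. Release, back off along the rail, rise, and compare with the earlier loading-station pictures.

```bash
python3 -m creep '{"slide":[[0,0,0],[0,0,0],[0,0,0],[0,0,0],[25,0,0],[60,0,0],[60,0,-50],[60,-30,-100],[60,-70,-140],[60,-110,-160],[60,-150,-160],[60,-180,-160],[60,-180,-160],[60,-180,-160]],"angular":[[0,0,0],[0,0,0],[0,0,0],[0,0,0],[0,0,0],[0,0,0],[0,0,0],[0,0,0],[0,0,0],[0,0,0],[0,0,0],[0,0,0],[0,0,0],[0,0,0]],"grip":[0.8,0.8,0.8,0.8,0.8,0.8,0.8,0.8,0.8,0.8,0.8,0.8,0.8,0.8]}' 20 | grep -E "eef|ft|time"
python3 - <<'E'
from h import *
for n in('side','scene'): cam(n,f'pics/{n}13.png')
o=cv2.imread('pics/scene9.png');p=cv2.imread('pics/scene13.png')
t=o[255:295,205:262]; r=cv2.matchTemplate(p[235:315,185:285],t,cv2.TM_CCOEFF_NORMED); print('carrier shift',cv2.minMaxLoc(r)[1],np.array(cv2.minMaxLoc(r)[3])-[20,20])
a=cv2.imread('pics/scene0.png');t=a[295:330,335:378]; r=cv2.matchTemplate(p[285:340,325:388],t,cv2.TM_CCOEFF_NORMED); print('ashtray',cv2.minMaxLoc(r)[1],np.array(cv2.minMaxLoc(r)[3])-[10,10])
q=p[155:180,125:150].max(2)<60; ys,xs=np.nonzero(q); print('lever',xs.mean()+125,ys.mean()+155)
u=cv2.imread('pics/side13.png')[80:280,200:330];v=p[235:320,170:290]
cv2.imwrite('pics/e13.png',np.hstack([cv2.resize(u,(380,580),interpolation=cv2.INTER_CUBIC),cv2.resize(v,(410,580),interpolation=cv2.INTER_CUBIC)]))
E
```

```text
time: 106.25
eef_pos: [0.4458, 0.1384, 0.2175]
ft_force: [0.3, -1.0, 0.4]
carrier shift 0.9956257343292236 [0 0]
ashtray 0.9998528957366943 [0 0]
lever 137.9879518072289 165.16867469879517
```

View pics/e13.png

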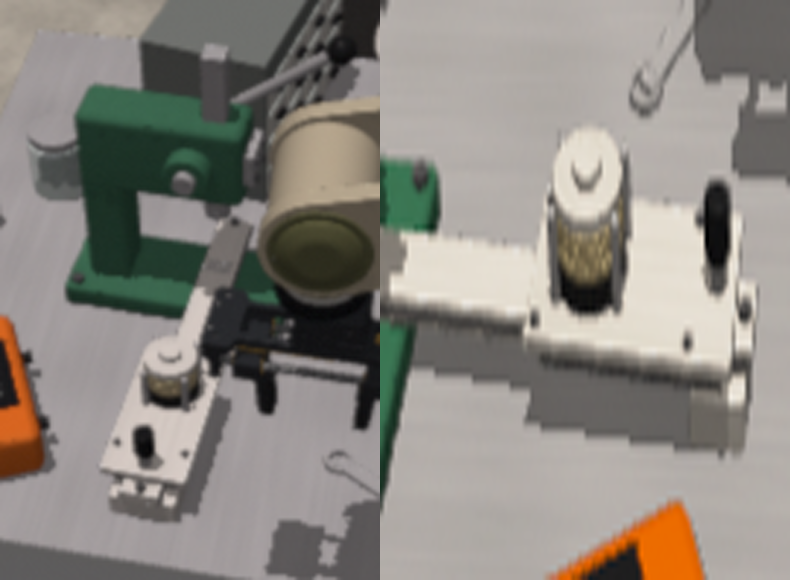

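The finished pack stands square on the carrier at loading (scene crop (588,200)). The lever is up, the ashtray hasn't moved, and the arm is clear. Handing in.

```bash
python3 -c "
from cell import ctrl; print(ctrl.close_job())"
```

```text
the job is handed in; nothing more can be done
None
```

The jack pad is made up and handed in: base, all three spacers and the cap were stacked and pressed with about 15 N at the lever knob, the lever is back up, the carrier is clicked in at loading with the pack on it, and the ashtray has not moved.

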